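# Clip a printing block into the sloped sprung clamping stand

### The arm

A 7-joint arm with a two-finger parallel gripper is mounted at the origin on the work surface. World frame = base frame: x ahead of the robot, y to its left, z up, the work surface at z = 0. Lengths are in m, angles in rad, forces in N, time in s.
With the tool pointing down it reaches from about 0.4 to 0.875 m from the base axis. Payload 6.5 kg.
Tool frame: the origin (TCP) lies midway between the tips of the shut fingers; the grasp point (between the pads) lies behind it (arm.grip_point_offset is the z of the grasp point in the tool frame, in m); z points along the fingers, y is the direction in which the jaws open and shut (so a half turn about z gives the same grasp; the last joint's range is limited). The gripper opens to 88 mm and grips with 3 to 60 N. Pads are 18 mm wide; open, the fingers measure 123 mm over their backs; the gripper's body (75 mm by 187 mm) begins 45 mm behind the grasp point.
Start: joints at [1.107, 0.536, -0.004, 1.538, 0.003, 1.067, -0.071], TCP at [0.252, -0.599, 0.239] pointing down, gripper open.
Joint ranges: [-2.7, 2.7], [-0.37, 2.16], [-1.27, 1.26], [0.24, 2.4], [-1.31, 4.45], [0.19, 1.91], [-2.76, 2.76]. Speed limits (rad/s): [2.39, 2.39, 3.14, 3.14, 3.14, 3.14, 3.14].

### API

Orientations are given as [roll, pitch, yaw] about the fixed x, y, z axes, in that order (R = Rz(yaw) Ry(pitch) Rx(roll)).
In Python, from workcell import monitor, cams, hand_in, arm gives the robot as it stands. The module is installed in compiled form; this text tells all that it offers.
- The arm moves only by the tool step_arm, never from a script. Its argument "motion" is a list that holds one entry, the list of rows, each a list of 7 numbers: the shift along the tool's x, y, z in mm, then the turn, a rotation vector about the tool's x, y, z in rad, then the finger opening in mm, from 0 to 88.1. In form: [[[x, y, z, ax, ay, az, fingers], ...]]. A call has 1 to 20 rows; each row shifts and turns the pose as measured when the row begins, along the tool's axes as they then stand; what a row does not reach is not made up. A row lasts 1/10 s, in which the tool goes at most 50 mm and 8.59 degrees, less where a joint would pass 70% of its speed; a pose out of reach is approached as far as the arm can. A call with a gripper value outside its range is refused whole. The fingers move at their own pace and stop on an object; the grip force is fixed at half the most. Time passes only in rows, so rows that do not move let the fingers close. It gives the time, the measured TCP pose, the force and the opening at its end, in the units of the state.
- monitor.observe(): the state, without advancing time (a new reading comes with each control period).
- cams.get_image(name): name is "side" or "top" or "wrist"; returns a dict with "frame" (400x640x3 uint8, blue, green, red), "mtx" (3x3 intrinsics, pixels), "origin" and "attitude" of the camera in the world; the wrist camera has in their place "tool_from_camera" (4x4, takes a point from camera to tool coordinates, whose origin is the TCP and whose axes are the flange's). Camera axes: x right, y down, z forward; pixel columns grow to the right and rows downward; lengths in m; the calibration is good to about 2 mm. A picture is of the moment at which its call begins: read the wrist's pose just before it. There is no depth.
- hand_in(): hands the job in, once; it reports no verdict.
Trained networks look in a picture, given as the dict that the camera call returned (one of the last four; its "shot" number tells which), for a name from the list of things; names that differ only in an ending like _2 or _b are one class to them, and where a whole thing is asked for, a point or a joint stands for the part that bears it (a point fixed in the world has none). Each returns a list of dicts, best first, with "confidence" (0 to 1); they miss things now and then, are a little off and sometimes report something else, mostly with a low value. They report only what shows in the picture. A call takes as long as a camera call.
- cams.recognise(picture, name): "box" ([left, top, right, bottom] in pixels, round what is visible of it).
- cams.cut_out(picture, name): "mask" (400x640 bool, what is visible of it) and "box" ([left, top, right, bottom] in pixels, round what is visible of it).
- cams.landmark_of(picture, name): "location" ([column, row] in pixels: a listed point, or the origin of a listed thing).
The state is a dict: "time_s": time; "q": joint angles; "dq": joint speeds; "joint_torque": joint torques, N m; "ee_pos": TCP position; "eef_rot": TCP orientation; "contact_force": force on the tool from outside, world axes, zero at the start; "moment": the same for the moment, N m; "gripper_width": opening from 0.0 (shut) to 1.0 (fully open).
Only numpy, scipy, OpenCV 4.12 (cv2) and the standard library are available. Lean on these libraries where they do the work, as an engineer would, in place of code of your own. Each camera call takes 0.05 s, during which the arm holds its last target.

### The job

Lift the hand printing block with the red handle straight up out of its tray pocket, lay it handle-side up and flat on the sloping white bed of the clamping stand, and press it down with the bed until the catch snaps over its upper edge, so that it stays clamped when you let go. Leave the green-handled block in its pocket and do not disturb the jar, the brush or the scraper.

Things in the scene. Friction and masses are not known exactly. Their poses are not given: they have to be found in the camera images.
- block_red: Printing block with a RED handle, the one to clamp. Pale wood slab 110 (x) x 80 (y) x 14 (z) mm; on its middle a solid bar handle 70 (x) x 22 (y) x 45 (z) mm, top 59 mm above the underside. In its pocket only the handle can be gripped. 0.15 to 0.31 kg. Origin: centre of the slab's underside; x along the handle, z up through it. Same either way round.
- block_green: The same kind of block with a GREEN handle, in the other pocket of the tray; stays there.
- tray: Fixed dark wooden tray 134 (x) x 198 (y) x 22 (z) mm, two pockets side by side, centred at y = -47 and +47 mm; each 114 x 84 mm, floor 6 mm above the table, rim 2 mm above the slab's top, 2 mm clear of the slab all round. Origin: centre of the underside. The red block may be in either pocket, its x along the tray's x.
- stand: Fixed clamping stand, base 190 (x) x 150 (y) x 12 mm. Two blue cheeks 10 mm thick at y = -58 and +58 mm, tops 3.5 mm below the raised bed's face. Between them a white bed slopes at 30 degrees, rising towards the stand's +x, which points roughly at the robot: the face looks up and away from the robot; its middle is 92 mm above the table while raised. Origin: centre of the underside.
- bed_top (a point): Middle of the bed's upper face, moves with it. x up the 30 degree slope, y level across, z square out of the face. Face 98 mm wide (y), x from -61 to +46 mm, steel rims 5 mm high: lower end (inner side x = -58 mm) and sides (inner sides y = -44.5, +44.5 mm); upper end open for the catch. The block lies between the rims, origin within 3 mm of here in x and 4 mm in y, its x along x.
- bed (a joint): Sink of the sprung bed along its own -z, m: 0 raised (it stays within 1 mm of that under the block's weight too), 0.038 on its stop. Spring 5 N at the top, 13 N at the bottom; with the catch, about 10 to 15 N of pressing are needed. The catch snaps over at 0.034 or deeper; let go, the bed then springs back to about 0.032 and stays there.
- catch (a joint): Turn of the sprung steel catch with a yellow thumb tab at the upper end of the bed (24 mm wide, pivoted under the bed), rad: 0 closed, where it rests; the sinking slab pushes it back to about 0.15, then it snaps back to nearly 0, over the slab's edge.
- catch_nose (a point): Tip of the catch's nose, level with its flat underside: 18 mm below the raised bed's face (along the bed's z), 47 mm up the slope from the bed's middle; the slab's end reaches about 55 mm, so the nose overlaps it by some 8 mm. The tab stands 2 mm above the raised bed's face.
- jar: Yellow paint jar with a blue lid, 64 mm across, 85 mm high, loose, standing on the table beyond the work. Origin: centre of the underside.
- brush: Paint brush, 190 mm long, loose, lying on the table beyond the work.
- scraper: Paint scraper with a wooden handle, 200 mm long, loose, lying on the table beyond the work.

How it is judged:
On the way, in this order (a step that is already met when the one before it is completed fails the run):
1. the red-handled block is lifted clear of its pocket (z of block_red in the frame of tray above 0.035 m), for 0.1 s.
2. the red-handled block lies flat between the rims of the bed (x of block_red in the frame of bed_top between -0.009 and 0.01 m and y of block_red in the frame of bed_top between -0.01 and 0.01 m and z of block_red in the frame of bed_top between -0.003 and 0.004 m and angle between the z axis of block_red and the z axis of bed_top, either way round below 0.07 rad and angle between block_red's own z axis and vertical below 1 rad), for 0.1 s.
At the end, for the whole second after the job is handed in: Red-handled block handle-side up, flat (4 degrees) and between the rims on the bed (origin within about 10 mm of its middle), bed held down by the catch (sink 29 to 37 mm), catch within 0.08 rad of closed, all at rest; green-handled block still in its pocket (15 mm) (all of step 2 and value of joint bed between 0.029 and 0.037 m and value of joint catch below 0.08 rad and linear speed of block_red below 0.02 m/s and velocity of joint bed below 0.01 m/s and distance of block_green from where it was at the start of the episode below 0.015 m); the robot touches nothing.
It fails at once if the green-handled block is moved out of place by more than 15 mm (distance of block_green from where it was at the start of the episode above 0.015 m).
It fails at once if the jar, the brush or the scraper is displaced by more than 30 mm (distance of any of jar, brush, scraper from where it was at the start of the episode above 0.03 m).
It fails at once if the jar is tipped (angle between jar's own z axis and vertical above 0.4 rad).
It also fails if it takes over 45 s, if anything falls off the work surface, if the arm or the gripper's body presses on something with over 40 N, if the wrist force passes 120 N, or if a joint passes its speed limit or range.

## Working session

There is one attempt and no reset: what is moved stays moved. The work goes in short steps, Python scripts to look and compute and a tool call to move; the robot and the scene stay as the last step left them, time stands still between calls to the robot, and variables do not carry over. Pictures are saved under pics/ and viewed, and the job is handed in when it is done.

Besides the shell and the picture viewer there is one more tool, called after "Emit:" as name(argument=value, ...), one argument or row to a line, values as JSON. step_arm: Moves the arm, as the interface text tells. Its arguments: {"type":"object","properties":{"motion":{"type":"array"}},"required":["motion"]}

```bash
mkdir -p pics
cat > h.py <<'E'
import numpy as np, cv2
from workcell import monitor, cams, hand_in, arm
from scipy.spatial.transform import Rotation as Ro
np.set_printoptions(precision=4,suppress=True)
def save(p,n): cv2.imwrite('pics/'+n+'.png',p['frame'])
E
python3 - <<'E'
from h import *
s=monitor.observe(); print(s); print(arm.grip_point_offset)
for n in ['top','side']:
    p=cams.get_image(n); save(p,n+'0'); print(n,p['mtx'].tolist(),p['origin'],p['attitude'],p['shot'])
    for t in ['block_red','block_green','tray','stand','bed_top','catch_nose','jar']:
        r=cams.landmark_of(p,t); print(t,[(x['location'],x['confidence']) for x in r[:2]])
print(monitor.observe()['time_s'])
E
```

```text
{'time_s': 0.0, 'q': array([ 1.1068,  0.5371, -0.0044,  1.5388,  0.0026,  1.0673, -0.0712]), 'dq': array([ 0.0008,  0.0005, -0.0005, -0.0014,  0.0005,  0.002 , -0.0002]), 'joint_torque': array([  0.0002, -57.0987,   0.9908, -25.1608,  -0.0562,   0.018 ,
         0.0002]), 'ee_pos': array([ 0.2515, -0.5987,  0.2379]), 'eef_rot': array([-3.1399,  0.0002,  0.3979]), 'contact_force': array([ 0.1275, -0.2829,  0.3591]), 'moment': array([-0.0217, -0.0168,  0.0246]), 'gripper_width': 1.00002334098936}
-0.0187
top [[407.5636393257998, 0.0, 324.53628377893034], [0.0, 407.5636393257998, 200.36109791954624], [0.0, 0.0, 1.0]] [0.5178 0.0035 0.8069] [-3.0459 -0.0008 -1.572 ] 1
block_red [([382.5, 218.9], 0.82)]
block_green [([433.8, 225.8], 0.91)]
tray [([410.5, 223.0], 0.81)]
stand [([217.6, 238.1], 0.64)]
bed_top [([203.4, 239.0], 0.8)]
catch_nose [([210.6, 271.2], 0.79)]
jar []
side [[461.4349601059732, 0.0, 316.37014152834547], [0.0, 461.4349601059732, 193.42093710936007], [0.0, 0.0, 1.0]] [0.5009 0.7351 0.818 ] [-2.3624 -0.0211 -3.0075] 2
block_red [([331.9, 179.3], 0.74)]
block_green [([341.1, 158.1], 0.98)]
tray []
stand [([335.8, 293.5], 0.77), ([215.6, 262.2], 0.49)]
bed_top [([337.4, 265.7], 0.67)]
catch_nose [([361.3, 261.7], 0.57)]
jar [([230.6, 206.9], 0.57)]
0.8
```

View pics/top0.png

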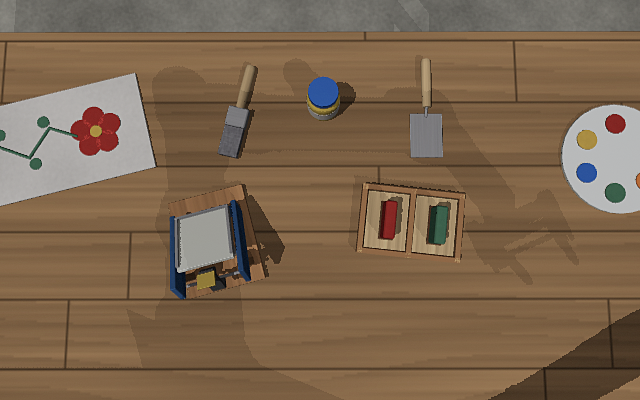

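View pics/side0.png

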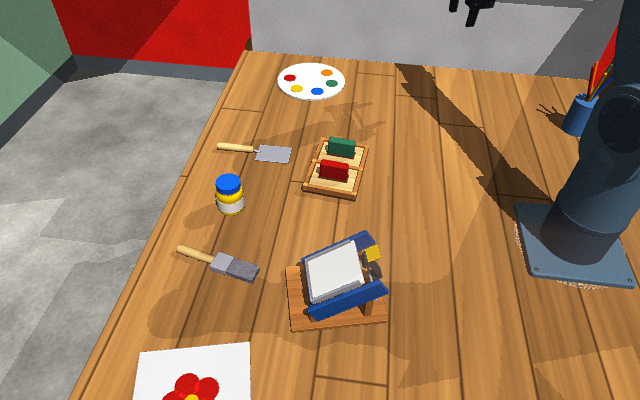

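```bash
cat >> h.py <<'E'
def camT(p,ee=None):
    if 'tool_from_camera' in p:
        T=np.eye(4);T[:3,:3]=Ro.from_euler('xyz',ee[1]).as_matrix();T[:3,3]=ee[0]
        return T@np.array(p['tool_from_camera'])
    T=np.eye(4);T[:3,:3]=Ro.from_euler('xyz',p['attitude']).as_matrix();T[:3,3]=p['origin'];return T
def ray(T,K,uv,z):
    d=T[:3,:3]@np.linalg.solve(K,[uv[0],uv[1],1]);o=T[:3,3];return o+d*(z-o[2])/d[2]
def proj(T,K,P):
    P=(np.atleast_2d(P)-T[:3,3])@T[:3,:3];q=P@K.T;return q[:,:2]/q[:,2:]
E
python3 - <<'E'
from h import *
import pickle
D={}
for n in ['top','side']:
    p=cams.get_image(n);T=camT(p);K=p['mtx'];D[n]=(p['frame'],T,K)
    M={}
    for t in ['block_red','stand','tray']:
        r=cams.cut_out(p,t)
        if r: M[t]=r[0]['mask']; print(n,t,r[0]['confidence'],r[0]['box'])
    D[n]+=(M,)
    L={'top':[(382.5,218.9),(433.8,225.8),(410.5,223),(217.6,238.1),(203.4,239),(210.6,271.2)],'side':[(331.9,179.3),(341.1,158.1),(0,0),(335.8,293.5),(337.4,265.7),(361.3,261.7)]}[n]
    for uv,z in zip(L,[.006,.006,0,0,.092,.1]): print(ray(T,K,uv,z))
    f=p['frame']
    c=f[160:320,150:310] if n=='top' else f[210:350,260:420]
    cv2.imwrite(f'pics/{n}_stand.png',cv2.resize(c,None,fx=3.5,fy=3.5,interpolation=cv2.INTER_CUBIC))
    c=f[160:280,340:480] if n=='top' else f[120:210,290:380]
    cv2.imwrite(f'pics/{n}_tray.png',cv2.resize(c,None,fx=4,fy=4,interpolation=cv2.INTER_CUBIC))
pickle.dump(D,open('D.pkl','wb'))
E
```

```text
top block_red 0.56 [361.6, 188.7, 409.7, 250.2]
top stand 0.68 [167.9, 187.2, 268.9, 300.2]
top tray 0.71 [355.8, 182.6, 463.6, 263.9]
[ 0.558  -0.1112  0.006 ]
[ 0.5443 -0.2117  0.006 ]
[ 0.5501 -0.1673  0.    ]
[0.5208 0.2136 0.    ]
[0.5189 0.2144 0.092 ]
[0.4639 0.1982 0.1   ]
side block_red 0.59 [310.9, 158.1, 355.4, 192.8]
side stand 0.81 [290.3, 229.1, 387.5, 334.0]
side tray 0.69 [304.8, 140.0, 368.8, 201.7]
[ 0.5587 -0.1185  0.006 ]
[ 0.5434 -0.2043  0.006 ]
[ 2.0263 -0.9746  0.    ]
[0.5137 0.2122 0.    ]
[0.5156 0.2091 0.092 ]
[0.4711 0.1988 0.1   ]
```

View pics/top_stand.png

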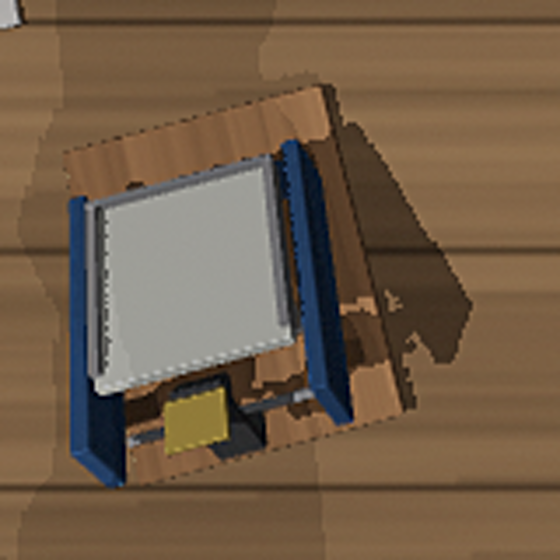

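View pics/side_stand.png

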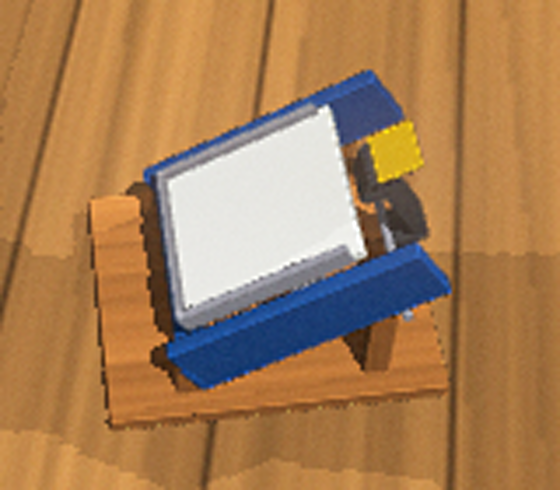

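View pics/top_tray.png

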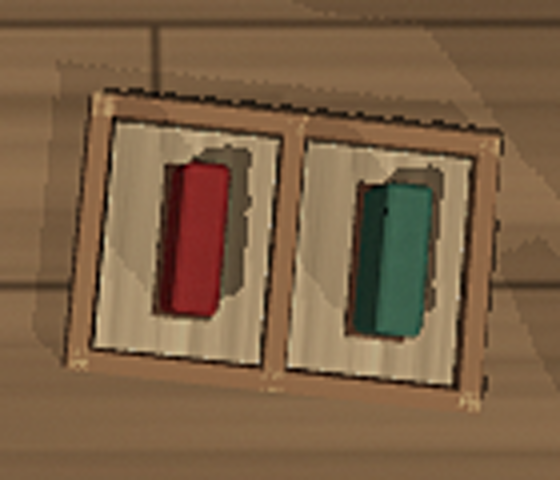

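```bash
cat > fit.py <<'E'
from h import *
import pickle
from scipy.optimize import least_squares, minimize
D=pickle.load(open('D.pkl','rb'))
def Rz(a): return Ro.from_euler('z',a).as_matrix()
B=Ro.from_euler('y',-np.pi/6).as_matrix()  # bed x = up slope: (cos30,0,sin30)
def pts(v):
    x,y,a,bx=v; R=Rz(a); o=np.array([x,y,0])
    b=lambda P:o+R@(np.array([bx,0,.092])+B@(np.array(P)/1e3))
    s=lambda P:o+R@(np.array(P)/1e3)
    return s,b
obs={'top':[('s',(-95,75,12),(330,86)),('s',(-95,-75,12),(65,152)),('s',(95,75,12),(408,410)),('b',(46,-49,0),(97,393)),('b',(46,49,0),(297,345)),('b',(-61,-49,5),(88,205)),('b',(-61,49,5),(272,157)),
  ('b',(-58,44.5,0),(267,168))],
'side':[('s',(-95,-75,12),(112,415)),('s',(95,-75,12),(447,378)),('s',(-95,75,12),(90,198)),('b',(46,-49,5),(347,245)),('b',(-61,49,5),(158,172)),('b',(-61,-49,5),(180,325)),('b',(46,44.5,0),(333,108)),('b',(-58,-44.5,0),(187,310))]}
off={'top':(150,160),'side':(260,210)}
def res(v,names=('top','side')):
    s,b=pts(v[:4]);r=[]
    for n in names:
        f,T,K,M=D[n]
        for k,P,uv in obs[n]:
            u=(np.array(uv)+.5)/3.5-.5+off[n]
            r.append(proj(T,K,(s if k=='s' else b)(P))[0]-u)
    return np.array(r)
if __name__=='__main__':
  for names in [('top','side'),('top',),('side',)]:
    q=least_squares(lambda v:res(v,names).ravel(),[.52,.21,2.9+.2,0],loss='soft_l1')
    s,b=pts(q.x); print(names,q.x,b((0,0,0)));print(res(q.x,names).T)
  # handle
  def hm(n):
    f=D[n][0].astype(int);m=(f[...,2]>90)&(f[...,1]<70)&(f[...,0]<70)
    g=np.zeros(m.shape,bool); 
    c=(slice(185,250),slice(370,405)) if n=='top' else (slice(150,190),slice(310,355))
    g[c]=m[c];return g
  C=np.array([[i*.035,j*.011,k] for i in(-1,1) for j in(-1,1) for k in(.014,.059)])
  S=8
  ms={n:hm(n) for n in('top','side')}
  def cost(v,names):
    c=0
    for n in names:
        f,T,K,M=D[n];P=C@Rz(v[2]).T+[v[0],v[1],.006]
        h=cv2.convexHull(proj(T,K,P).astype(np.float32))
        im=np.zeros((400,640),np.uint8);cv2.fillConvexPoly(im,np.round(h*256).astype(int),255,cv2.LINE_AA,8)
        c+=np.abs(im/255.-ms[n]).sum()
    return c
  for names in [('top','side'),('top',),('side',)]:
    best=min((minimize(cost,[.552,-.115,a],(names,),method='Nelder-Mead',options=dict(initial_simplex=[[.552,-.115,a],[.56,-.115,a],[.552,-.105,a],[.552,-.115,a+.1]])) for a in(-.2,-.1,0)),key=lambda r:r.fun)
    print(names,best.x,best.fun,[ms[n].sum() for n in names])
E
python3 fit.py
```

```text
('top', 'side') [0.5165 0.2131 3.4013 0.0006] [0.5159 0.213  0.092 ]
[[-1.9276 -0.648  -0.5831 -0.187  -0.5335  0.3403  0.1645  0.225  -0.333
   1.4799 -0.2193  3.7377  0.6353  0.0622 -0.54    0.4566]
 [-0.7261  0.0046  1.3134 -0.5406 -2.0295 -0.1075 -0.2383  0.0654  0.7674
   1.106  -1.5507 -0.8783 -1.2509 -2.7243 -0.6399  0.0271]]
('top',) [0.5164 0.2126 3.4003 0.0011] [0.5153 0.2124 0.092 ]
[[-1.6341 -0.3718 -0.3767  0.1285 -0.2007  0.6813  0.5207  0.5769]
 [-0.6134  0.0457  1.4564 -0.1629 -1.5987  0.2233  0.1413  0.4424]]
('side',) [ 0.5166  0.2143  3.4041 -0.0002] [0.5168 0.2144 0.092 ]
[[-0.3429  1.5142 -0.4345  3.2636  0.0357 -0.4297 -1.1202 -0.037 ]
 [ 1.4595  1.5222 -0.9798 -0.3355 -0.6661 -2.0563 -0.1658  0.6829]]
('top', 'side') [ 0.5545 -0.1151 -0.1045] 403.9254901960784 [np.int64(423), np.int64(513)]
('top',) [ 0.5543 -0.1149 -0.1075] 250.14901960784314 [np.int64(423)]
('side',) [ 0.5557 -0.1142  0.0212] 145.9921568627451 [np.int64(513)]
```

```bash
cat >> h.py <<'E'
def plan(tp,tR,n,w,show=True):
    """n rows from the present pose to target pos tp, matrix tR"""
    s=monitor.observe();p=np.array(s['ee_pos']);R=Ro.from_euler('xyz',s['eef_rot'])
    rv=(R.inv()*Ro.from_matrix(tR)).as_rotvec()
    print('dist mm',np.linalg.norm(tp-p)*1e3,'ang deg',np.degrees(np.linalg.norm(rv)),'t',s['time_s'])
    rows=[]
    for i in range(n):
        Ri=R*Ro.from_rotvec(rv*i/n)
        d=Ri.inv().apply((tp-p)/n)*1e3
        rows.append([*[round(x,1) for x in d],*[round(x,4) for x in rv/n],w])
    for r in rows: print(r)
def Rdown(yaw): return Ro.from_euler('xyz',[np.pi,0,yaw]).as_matrix()
E
python3 - <<'E'
from h import *
plan(np.array([.5545,-.115,.2]),Rdown(-.1),15,60)
E
```

```text
dist mm 572.3794874852885 ang deg 28.5239311097779 t 1.2
[np.float64(31.1), np.float64(-21.9), np.float64(2.6), np.float64(0.0), np.float64(0.0), np.float64(0.0332), 60]
[np.float64(30.4), np.float64(-23.0), np.float64(2.6), np.float64(0.0), np.float64(0.0), np.float64(0.0332), 60]
[np.float64(29.6), np.float64(-24.0), np.float64(2.6), np.float64(0.0), np.float64(0.0), np.float64(0.0332), 60]
[np.float64(28.8), np.float64(-24.9), np.float64(2.6), np.float64(0.0), np.float64(0.0), np.float64(0.0332), 60]
[np.float64(27.9), np.float64(-25.9), np.float64(2.6), np.float64(0.0), np.float64(0.0), np.float64(0.0332), 60]
[np.float64(27.1), np.float64(-26.8), np.float64(2.6), np.float64(0.0), np.float64(0.0), np.float64(0.0332), 60]
[np.float64(26.2), np.float64(-27.7), np.float64(2.6), np.float64(0.0), np.float64(0.0), np.float64(0.0332), 60]
[np.float64(25.2), np.float64(-28.5), np.float64(2.6), np.float64(0.0), np.float64(0.0), np.float64(0.0332), 60]
[np.float64(24.3), np.float64(-29.3), np.float64(2.6), np.float64(0.0), np.float64(0.0), np.float64(0.0332), 60]
[np.float64(23.3), np.float64(-30.1), np.float64(2.6), np.float64(0.0), np.float64(0.0), np.float64(0.0332), 60]
[np.float64(22.3), np.float64(-30.9), np.float64(2.6), np.float64(0.0), np.float64(0.0), np.float64(0.0332), 60]
[np.float64(21.2), np.float64(-31.6), np.float64(2.6), np.float64(0.0), np.float64(0.0), np.float64(0.0332), 60]
[np.float64(20.2), np.float64(-32.3), np.float64(2.6), np.float64(0.0), np.float64(0.0), np.float64(0.0332), 60]
[np.float64(19.1), np.float64(-32.9), np.float64(2.6), np.float64(0.0), np.float64(0.0), np.float64(0.0332), 60]
[np.float64(18.0), np.float64(-33.6), np.float64(2.6), np.float64(0.0), np.float64(0.0), np.float64(0.0332), 60]
```

Emit:
step_arm(
  motion=[
    [[31,-22,2,0,0,0.033,88],[30,-23,2,0,0,0.033,88],[30,-24,2,0,0,0.033,88],[29,-25,2,0,0,0.033,88],[28,-26,2,0,0,0.033,88],[27,-27,2,0,0,0.033,88],[26,-28,2,0,0,0.033,88],[25,-28,2,0,0,0.033,88],[24,-29,2,0,0,0.033,88],[23,-30,2,0,0,0.033,88],[22,-31,2,0,0,0.033,88],[21,-32,2,0,0,0.033,88],[20,-32,2,0,0,0.033,88],[19,-33,2,0,0,0.033,88],[0,0,0,0,0,0,88]],
  ],
)

```text
time_s: 2.7
ee_pos: [0.5477, -0.1343, 0.2097]
eef_rot: [3.138, -0.005, -0.088]
contact_force: [0.9, 0.4, 0.1]
gripper_width: 0.997
```

Run:
```python
from h import *
import pickle
s=monitor.observe();p=cams.get_image('wrist');save(p,'w1');print(s['q'],p['mtx'].tolist());print(np.array(p['tool_from_camera']))
pickle.dump((p,s['ee_pos'],s['eef_rot']),open('w1.pkl','wb'))
T=camT(p,(s['ee_pos'],s['eef_rot']))
for t,z in [('block_red',.006),('block_green',.006),('tray',0)]:
    r=cams.landmark_of(p,t)
    for x in r[:2]: print(t,x,ray(T,p['mtx'],x['location'],z))
```

```text
[ 0.2168  0.4228 -0.0752  1.7996  0.0434  0.9153 -1.5373] [[343.27063925380975, 0.0, 313.58441058987535], [0.0, 343.27063925380975, 199.05910500252105], [0.0, 0.0, 1.0]]
[[ 0.0001 -0.9458 -0.3248  0.0859]
 [ 1.      0.0002 -0.0003  0.0005]
 [ 0.0003 -0.3248  0.9458 -0.1451]
 [ 0.      0.      0.      1.    ]]
block_red {'location': [296.9, 161.3], 'confidence': 0.86} [ 0.5576 -0.119   0.006 ]
block_green {'location': [385.7, 163.3], 'confidence': 0.57} [ 0.5473 -0.2106  0.006 ]
tray {'location': [339.3, 162.8], 'confidence': 0.64} [ 0.5508 -0.163   0.    ]
```

View pics/w1.png

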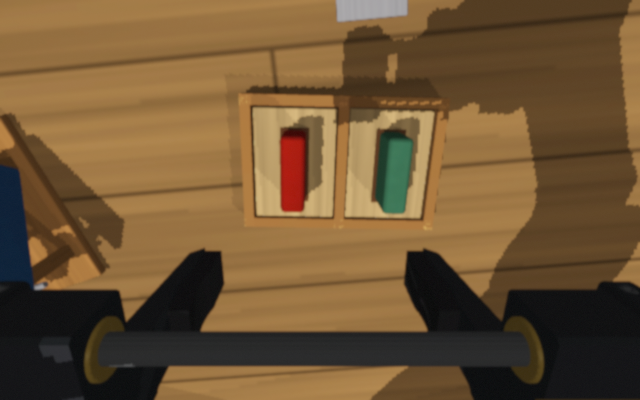

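Run:
```python
from h import *
import pickle
from scipy.optimize import minimize,least_squares
p,e,r=pickle.load(open('w1.pkl','rb'));T=camT(p,(e,r));K=p['mtx'];D=pickle.load(open('D.pkl','rb'))
def Rz(a): return Ro.from_euler('z',a).as_matrix()
C=np.array([[i*.035,j*.011,k] for i in(-1,1) for j in(-1,1) for k in(.014,.059)])
V={'w':(p['frame'],T,K,(120,220,265,325)),'top':(*D['top'][:3],(190,250,372,402)),'side':(*D['side'][:3],(150,190,312,355))}
ms={}
for n,(f,T_,K_,b) in V.items():
    h=cv2.cvtColor(f,cv2.COLOR_BGR2HSV);m=((h[...,0]<6)|(h[...,0]>172))&(h[...,1]>170)&(h[...,2]>45)
    g=np.zeros(m.shape,bool);g[b[0]:b[1],b[2]:b[3]]=m[b[0]:b[1],b[2]:b[3]];ms[n]=g
def cost(v,names):
    c=0
    for n in names:
        f,T,K,_=V[n];P=C@Rz(v[2]).T+[v[0],v[1],.006]
        h=cv2.convexHull(proj(T,K,P).astype(np.float32))
        im=np.zeros((400,640),np.uint8);cv2.fillConvexPoly(im,np.round(h*256).astype(int),255,cv2.LINE_AA,8)
        c+=np.abs(im/255.-ms[n]).sum()
    return c
for names in [('w',),('top',),('side',),('w','top','side')]:
    best=min((minimize(cost,[.555,-.115,a],(names,),method='Nelder-Mead',options=dict(initial_simplex=[[.552,-.115,a],[.56,-.115,a],[.552,-.105,a],[.552,-.115,a+.1]])) for a in(-.2,-.1,0)),key=lambda r:r.fun)
    print(names,best.x,best.fun,[ms[n].sum() for n in names])
for uv in [(240,94),(447,102),(245,225),(430,228)]: print(ray(T,K,uv,.022))
cv2.imwrite('pics/w1z.png',cv2.resize(p['frame'][70:250,220:460],None,fx=3.2,fy=3.2,interpolation=cv2.INTER_CUBIC))
```

```text
('w',) [ 0.5567 -0.1175 -0.1664] 398.7098039215686 [np.int64(1898)]
('top',) [ 0.554  -0.1158 -0.1351] 124.0862745098039 [np.int64(540)]
('side',) [ 0.5557 -0.1163  0.0276] 124.49803921568628 [np.int64(489)]
('w', 'top', 'side') [ 0.5565 -0.1175 -0.1653] 666.4156862745098 [np.int64(1898), np.int64(540), np.int64(489)]
[ 0.629  -0.0741  0.022 ]
[ 0.6048 -0.2659  0.022 ]
[ 0.4982 -0.0587  0.022 ]
[ 0.4772 -0.2526  0.022 ]
```

View pics/w1z.png

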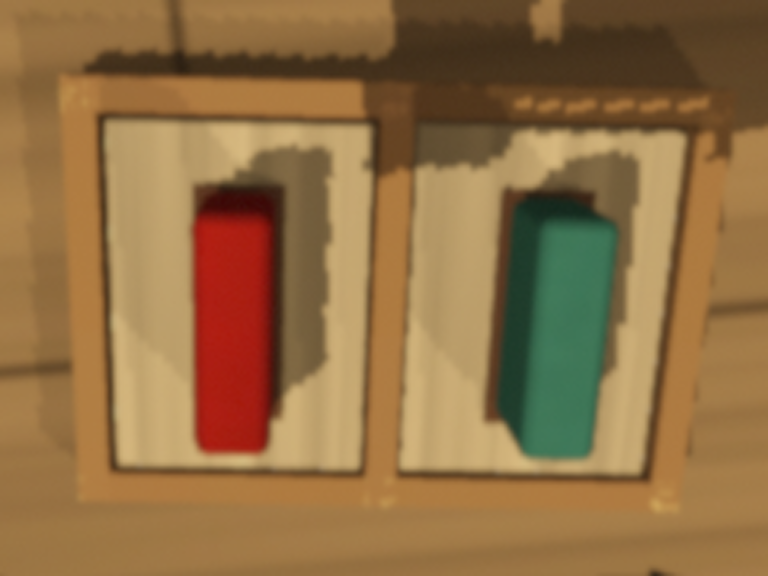

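Run:
```python
from h import *
import pickle
p,e,r=pickle.load(open('w1.pkl','rb'));T=camT(p,(e,r));K=p['mtx']
c=[]
for u,v in [(195,212),(270,212),(198,453),(268,453)]:
    c.append(ray(T,K,((u+.5)/3.2-.5+220,(v+.5)/3.2-.5+70),.065)); print(c[-1])
print(np.mean(c,0))
plan(np.array([.557,-.1165,.028]),Rdown(-.113),5,88)
```

```text
[ 0.5931 -0.1115  0.065 ]
[ 0.5914 -0.1311  0.065 ]
[ 0.5259 -0.1043  0.065 ]
[ 0.5241 -0.1239  0.065 ]
[ 0.5586 -0.1177  0.065 ]
dist mm 184.05051737146147 ang deg 1.017266808168488 t 2.9
[np.float64(1.9), np.float64(-5.7), np.float64(36.3), np.float64(0.0016), np.float64(-0.0006), np.float64(0.0031), 88]
[np.float64(1.9), np.float64(-5.6), np.float64(36.3), np.float64(0.0016), np.float64(-0.0006), np.float64(0.0031), 88]
[np.float64(1.9), np.float64(-5.6), np.float64(36.3), np.float64(0.0016), np.float64(-0.0006), np.float64(0.0031), 88]
[np.float64(1.9), np.float64(-5.5), np.float64(36.3), np.float64(0.0016), np.float64(-0.0006), np.float64(0.0031), 88]
[np.float64(2.0), np.float64(-5.5), np.float64(36.4), np.float64(0.0016), np.float64(-0.0006), np.float64(0.0031), 88]
```

Emit:
step_arm(
  motion=[
    [[5,-9,40,0.002,-0.001,0.005,88],[5,-8,40,0.002,-0.001,0.005,88],[0,0,40,0.002,-0.001,0.004,88],[0,0,0,0,0,0,88]],
  ],
)

```text
time_s: 3.3
ee_pos: [0.5563, -0.1354, 0.0892]
eef_rot: [3.136, -0.006, -0.123]
contact_force: [-0.1, -0.4, 0.8]
gripper_width: 0.994
```

Run:
```python
from h import *
plan(np.array([.5575,-.117,.028]),Rdown(-.113),1,88)
s=monitor.observe();print(s['ee_pos'],s['eef_rot']);p=cams.get_image('wrist');save(p,'w2')
```

```text
dist mm 63.896219199276864 ang deg 0.7386097768060299 t 3.3
[np.float64(-1.4), np.float64(-18.8), np.float64(61.1), np.float64(0.0058), np.float64(-0.006), np.float64(-0.0098), 88]
[ 0.5563 -0.1354  0.0892] [ 3.1358 -0.006  -0.1228]
```

View pics/w2.png

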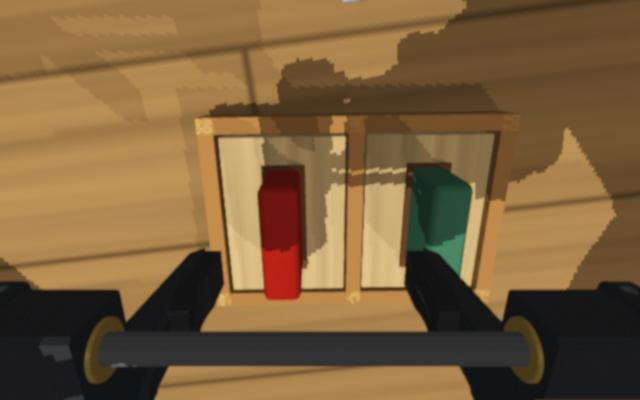

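Emit:
step_arm(
  motion=[
    [[0,-18,0,0.005,-0.006,-0.005,88],[0,0,0,0,0,0,88]],
  ],
)

```text
time_s: 3.55
ee_pos: [0.5624, -0.1186, 0.0956]
eef_rot: [3.14, -0.009, -0.12]
contact_force: [0.8, 0.9, 0.8]
gripper_width: 0.995
```

Run:
```python
from h import *
p=cams.get_image('wrist')
s=monitor.observe();print(s['ee_pos'],s['eef_rot'],s['dq'])
plan(np.array([.5575,-.117,.028]),Rdown(-.113),1,88)
p=cams.get_image('wrist');save(p,'w2')
T=camT(p,(s['ee_pos'],s['eef_rot']))
x=cams.landmark_of(p,'block_red');print(x); print(ray(T,p['mtx'],x[0]['location'],.006))
```

```text
[ 0.5626 -0.1207  0.096 ] [ 3.1388 -0.0099 -0.1219] [ 0.0114  0.0036  0.0255  0.0009  0.0106 -0.0125  0.0075]
dist mm 68.26272557243348 ang deg 0.781154216395633 t 3.6
[np.float64(-6.2), np.float64(-3.2), np.float64(67.9), np.float64(0.0029), np.float64(-0.0099), np.float64(-0.009), 88]
[{'location': [310.3, 215.4], 'confidence': 0.96}]
[ 0.5563 -0.1181  0.006 ]
```

View pics/w2.png

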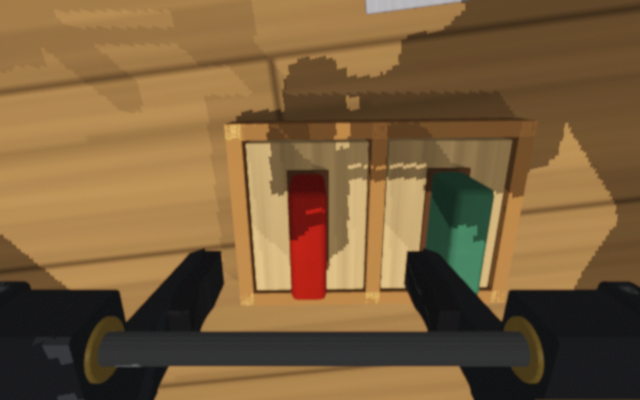

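Emit:
step_arm(
  motion=[
    [[-4,-3,25,0.003,-0.008,-0.008,88],[-1,0,20,0,0,0,88],[0,0,0,0,0,0,88]],
  ],
)

```text
time_s: 4.0
ee_pos: [0.5602, -0.1198, 0.053]
eef_rot: [3.14, -0.008, -0.116]
contact_force: [-0.1, -0.0, 0.2]
gripper_width: 0.998
```

Run:
```python
from h import *
s=monitor.observe();print(s['ee_pos'],s['eef_rot'],s['contact_force'])
plan(np.array([.557,-.117,.028]),Rdown(-.113),1,88)
```

```text
[ 0.5602 -0.1198  0.053 ] [ 3.1398 -0.008  -0.1157] [-0.0851 -0.0038  0.1563]
dist mm 25.397900102288176 ang deg 0.49409509683419833 t 4.0
[np.float64(-3.7), np.float64(-2.4), np.float64(25.0), np.float64(0.0018), np.float64(-0.008), np.float64(-0.0028), 88]
```

Emit:
step_arm(
  motion=[
    [[-4,-2,15,0.002,-0.008,-0.003,88],[-1,-1,12,0,-0.003,0,88],[0,0,0,0,0,0,88]],
  ],
)

```text
time_s: 4.3
ee_pos: [0.5568, -0.1167, 0.0265]
eef_rot: [3.141, 0.001, -0.113]
contact_force: [-0.3, -0.7, -0.1]
gripper_width: 1.0
```

Run:
```python
from h import *
s=monitor.observe();print(s['ee_pos'],s['eef_rot'],s['contact_force'])
plan(np.array([.557,-.117,.028]),Rdown(-.113),1,88)
```

```text
[ 0.5568 -0.1167  0.0265] [ 3.1414  0.0006 -0.1131] [-0.3192 -0.676  -0.0728]
dist mm 1.5865329242458572 ang deg 0.03827808655610991 t 4.3
[np.float64(0.2), np.float64(0.2), np.float64(-1.6), np.float64(0.0002), np.float64(0.0006), np.float64(-0.0001), 88]
```

Emit:
step_arm(
  motion=[
    [[0,0,0,0,0,0,10],[0,0,0,0,0,0,10],[0,0,0,0,0,0,10],[0,0,0,0,0,0,10],[0,0,0,0,0,0,10],[0,0,0,0,0,0,10],[0,0,0,0,0,0,10],[0,0,0,0,0,0,10]],
  ],
)

```text
time_s: 5.1
ee_pos: [0.5583, -0.1171, 0.0281]
eef_rot: [3.141, -0.002, -0.113]
contact_force: [-0.4, 0.6, 0.4]
gripper_width: 0.297
```

Emit:
step_arm(
  motion=[
    [[0,0,0,0,0,0,10],[0,0,0,0,0,0,10],[0,0,0,0,0,0,10]],
  ],
)

```text
time_s: 5.4
ee_pos: [0.5583, -0.117, 0.0282]
eef_rot: [3.141, -0.002, -0.113]
contact_force: [-0.5, 0.1, 1.1]
gripper_width: 0.242
```

Emit:
step_arm(
  motion=[
    [[0,0,-5,0,0,0,10],[0,0,-10,0,0,0,10],[0,0,-20,0,0,0,10],[0,0,-40,0,0,0,10],[0,0,-40,0,0,0,10],[0,0,-40,0,0,0,10],[0,0,-20,0,0,0,10],[0,0,0,0,0,0,10]],
  ],
)

```text
time_s: 6.2
ee_pos: [0.5557, -0.1166, 0.2121]
eef_rot: [3.141, 0.001, -0.113]
contact_force: [-0.3, 0.1, -2.1]
gripper_width: 0.247
```

Run:
```python
from h import *
import pickle
s=monitor.observe();print(s)
p=cams.get_image('wrist');save(p,'w3');pickle.dump((p,s['ee_pos'],s['eef_rot']),open('w3.pkl','wb'))
p=cams.get_image('side');save(p,'s3')
```

```text
{'time_s': 6.2, 'q': array([ 0.1842,  0.4299, -0.0737,  1.7818,  0.0385,  0.9327, -1.5897]), 'dq': array([-0.0004, -0.003 , -0.0003,  0.0224, -0.002 , -0.0098,  0.0001]), 'joint_torque': array([  0.0409, -51.4287,  -0.0074, -23.9362,  -0.0374,   0.4833,
         0.0268]), 'ee_pos': array([ 0.5557, -0.1166,  0.2121]), 'eef_rot': array([ 3.1414,  0.0014, -0.1131]), 'contact_force': array([-0.3292,  0.0984, -2.0827]), 'moment': array([ 0.0287, -0.0462, -0.0126]), 'gripper_width': 0.24739330268787887}
```

View pics/w3.png

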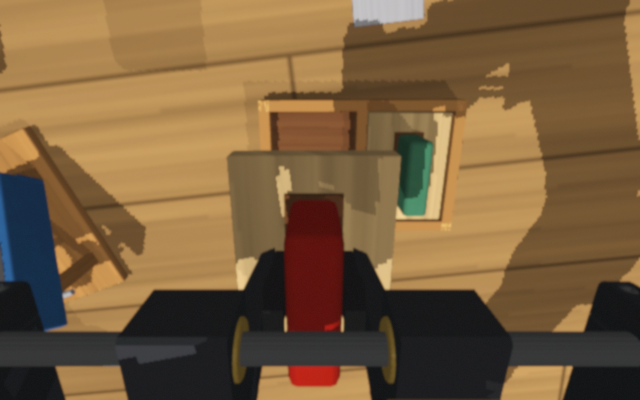

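View pics/s3.png

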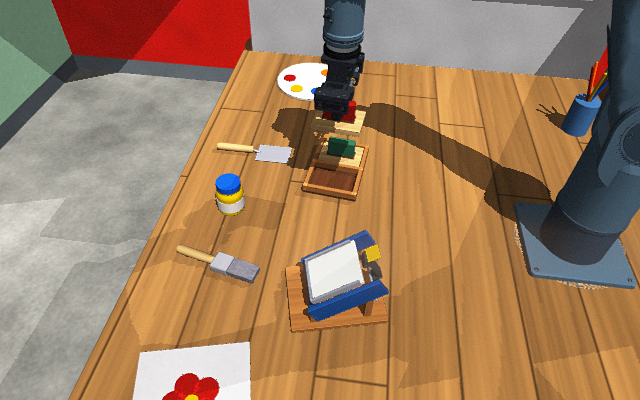

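Run:
```python
from h import *
import pickle
p,e,r=pickle.load(open('w3.pkl','rb'));T=np.array(p['tool_from_camera']);K=p['mtx']
for uv in [(229.5,153),(400,152.5),(237,285),(392,285)]: print(ray(T,K,uv,.008)*1e3)
for uv in [(286,203),(341,203),(291,384),(339,384)]: print(ray(T,K,uv,-.037)*1e3)
cv2.imwrite('pics/w3z.png',cv2.resize(p['frame'][130:400,210:420],None,fx=2.2,fy=2.2,interpolation=cv2.INTER_CUBIC))
s=monitor.observe();print(s['time_s'])
```

```text
[ 55.3161 -37.4761   8.    ]
[55.5539 39.3698  8.    ]
[-13.5289 -39.0793   8.    ]
[-13.507   40.8943   8.    ]
[ 47.4267  -8.7732 -37.    ]
[ 47.43     9.6135 -37.    ]
[-31.08    -8.7741 -37.    ]
[-31.0719  10.8382 -37.    ]
6.3
```

View pics/w3z.png

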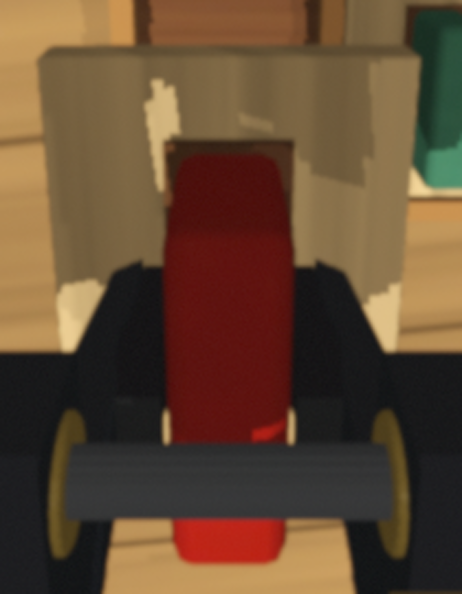

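Run:
```python
from h import *
plan(np.array([.43,.19,.30]),Rdown(.26),10,10)
```

```text
dist mm 342.86759145829825 ang deg 21.375317588719614 t 6.3
[np.float64(-15.8), np.float64(-29.0), np.float64(-9.0), np.float64(-0.0001), np.float64(0.0006), np.float64(-0.0373), 10]
[np.float64(-14.7), np.float64(-29.6), np.float64(-9.0), np.float64(-0.0001), np.float64(0.0006), np.float64(-0.0373), 10]
[np.float64(-13.6), np.float64(-30.1), np.float64(-9.0), np.float64(-0.0001), np.float64(0.0006), np.float64(-0.0373), 10]
[np.float64(-12.5), np.float64(-30.6), np.float64(-9.0), np.float64(-0.0001), np.float64(0.0006), np.float64(-0.0373), 10]
[np.float64(-11.3), np.float64(-31.1), np.float64(-9.1), np.float64(-0.0001), np.float64(0.0006), np.float64(-0.0373), 10]
[np.float64(-10.2), np.float64(-31.5), np.float64(-9.1), np.float64(-0.0001), np.float64(0.0006), np.float64(-0.0373), 10]
[np.float64(-9.0), np.float64(-31.8), np.float64(-9.1), np.float64(-0.0001), np.float64(0.0006), np.float64(-0.0373), 10]
[np.float64(-7.8), np.float64(-32.1), np.float64(-9.1), np.float64(-0.0001), np.float64(0.0006), np.float64(-0.0373), 10]
[np.float64(-6.6), np.float64(-32.4), np.float64(-9.1), np.float64(-0.0001), np.float64(0.0006), np.float64(-0.0373), 10]
[np.float64(-5.3), np.float64(-32.6), np.float64(-9.1), np.float64(-0.0001), np.float64(0.0006), np.float64(-0.0373), 10]
```

Emit:
step_arm(
  motion=[
    [[-16,-29,-9,0,0,-0.037,10],[-15,-30,-9,0,0,-0.037,10],[-14,-30,-9,0,0,-0.037,10],[-12,-31,-9,0,0,-0.037,10],[-11,-31,-9,0,0,-0.037,10],[-10,-32,-9,0,0,-0.037,10],[-9,-32,-9,0,0,-0.037,10],[-8,-32,-9,0,0,-0.037,10],[-7,-32,-9,0,0,-0.037,10],[-5,-32,-9,0,0,-0.037,10],[0,0,0,0,0,0,10],[0,0,0,0,0,0,10]],
  ],
)

```text
time_s: 7.5
ee_pos: [0.4113, 0.1973, 0.2812]
eef_rot: [-3.136, 0.047, 0.272]
contact_force: [0.5, -0.3, -2.2]
gripper_width: 0.246
```

Run:
```python
from h import *
import pickle
cams.get_image('wrist');s=monitor.observe();p=cams.get_image('wrist');save(p,'w4');pickle.dump((p,s['ee_pos'],s['eef_rot']),open('w4.pkl','wb'))
print(s['ee_pos'],s['eef_rot'],s['dq'])
T=camT(p,(s['ee_pos'],s['eef_rot']))
for t,z in [('stand',0),('bed_top',.092),('catch_nose',.1)]:
    for x in cams.landmark_of(p,t)[:1]: print(t,x,ray(T,p['mtx'],x['location'],z))
```

```text
[0.4112 0.1976 0.2812] [-3.1355  0.0476  0.2716] [ 0.0159 -0.0056  0.0129 -0.0029 -0.0006  0.0033  0.0016]
stand {'location': [326.9, 48.9], 'confidence': 0.98} [0.518  0.2127 0.    ]
bed_top {'location': [331.5, 42.6], 'confidence': 0.81} [0.5202 0.212  0.092 ]
catch_nose {'location': [329.8, 100.1], 'confidence': 0.83} [0.4738 0.2001 0.1   ]
```

View pics/w4.png

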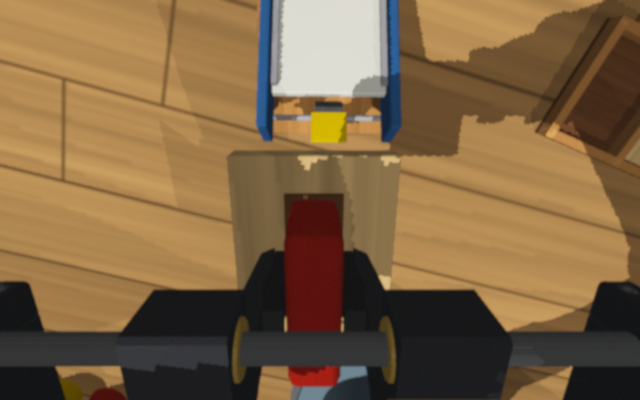

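```bash
cat >> h.py <<'E'
def bedR(yaw): # yaw of bed x (towards the robot)
    return Ro.from_euler('z',yaw).as_matrix()@Ro.from_euler('y',-np.pi/6).as_matrix()
def tgt(bt,yaw,P):
    R=bedR(yaw); return bt+R@(np.array(P)/1e3), R@np.diag([-1.,1,-1])
def tcp_in_bed(bt,yaw,s):
    R=bedR(yaw); return R.T@(np.array(s['ee_pos'])-bt)*1e3, (Ro.from_matrix(R@np.diag([-1.,1,-1])).inv()*Ro.from_euler('xyz',s['eef_rot'])).as_rotvec()
BT=np.array([.5175,.2125,.092]);YAW=3.4013
E
python3 - <<'E'
from h import *
plan(*tgt(BT,YAW,(-1,0,92)),10,10)
E
```

```text
dist mm 188.9304875857706 ang deg 27.394208562045566 t 7.75
[np.float64(15.7), np.float64(1.4), np.float64(10.4), np.float64(-0.0003), np.float64(-0.0478), np.float64(0.001), 10]
[np.float64(16.2), np.float64(1.3), np.float64(9.6), np.float64(-0.0003), np.float64(-0.0478), np.float64(0.001), 10]
[np.float64(16.6), np.float64(1.3), np.float64(8.8), np.float64(-0.0003), np.float64(-0.0478), np.float64(0.001), 10]
[np.float64(17.1), np.float64(1.3), np.float64(8.0), np.float64(-0.0003), np.float64(-0.0478), np.float64(0.001), 10]
[np.float64(17.4), np.float64(1.3), np.float64(7.2), np.float64(-0.0003), np.float64(-0.0478), np.float64(0.001), 10]
[np.float64(17.7), np.float64(1.3), np.float64(6.4), np.float64(-0.0003), np.float64(-0.0478), np.float64(0.001), 10]
[np.float64(18.0), np.float64(1.2), np.float64(5.5), np.float64(-0.0003), np.float64(-0.0478), np.float64(0.001), 10]
[np.float64(18.3), np.float64(1.2), np.float64(4.6), np.float64(-0.0003), np.float64(-0.0478), np.float64(0.001), 10]
[np.float64(18.5), np.float64(1.2), np.float64(3.8), np.float64(-0.0003), np.float64(-0.0478), np.float64(0.001), 10]
[np.float64(18.6), np.float64(1.2), np.float64(2.9), np.float64(-0.0003), np.float64(-0.0478), np.float64(0.001), 10]
```

Emit:
step_arm(
  motion=[
    [[16,1,10,0,-0.048,0.001,10],[16,1,10,0,-0.048,0.001,10],[17,1,9,0,-0.048,0.001,10],[17,1,8,0,-0.048,0.001,10],[17,1,7,0,-0.048,0.001,10],[18,1,6,0,-0.048,0.001,10],[18,1,5,0,-0.048,0.001,10],[18,1,5,0,-0.048,0.001,10],[18,1,4,0,-0.048,0.001,10],[18,1,3,0,-0.048,0.001,10],[0,0,0,0,0,0,10],[0,0,0,0,0,0,10]],
  ],
)

```text
time_s: 8.95
ee_pos: [0.572, 0.2144, 0.1608]
eef_rot: [3.135, 0.541, 0.236]
contact_force: [-0.2, 0.3, -2.1]
gripper_width: 0.246
```

```bash
cat > look.py <<'E'
from h import *
import pickle,sys
n=sys.argv[1]
s=monitor.observe();p=cams.get_image('wrist');save(p,'w'+n);pickle.dump((p,s['ee_pos'],s['eef_rot']),open(f'w{n}.pkl','wb'))
print(s['time_s'],s['ee_pos'],s['eef_rot'],s['contact_force'],s['gripper_width'],np.abs(s['dq']).max(),s['q']);print(*tcp_in_bed(BT,YAW,s))
if len(sys.argv)>2:
  q=cams.get_image('side');save(q,'s'+n);pickle.dump(q,open(f's{n}.pkl','wb'))
E
python3 look.py 5 side
```

```text
8.95 [0.572  0.2144 0.1608] [3.1354 0.5415 0.2358] [-0.2487  0.2886 -2.0659] 0.24584622576292856 0.039500034536530414 [-0.2668  0.9027 -0.2365  1.1951  0.0734  1.5922 -1.8174]
[-11.6531  12.1216  86.1445] [ 0.006  -0.0179  0.0206]
```

View pics/w5.png

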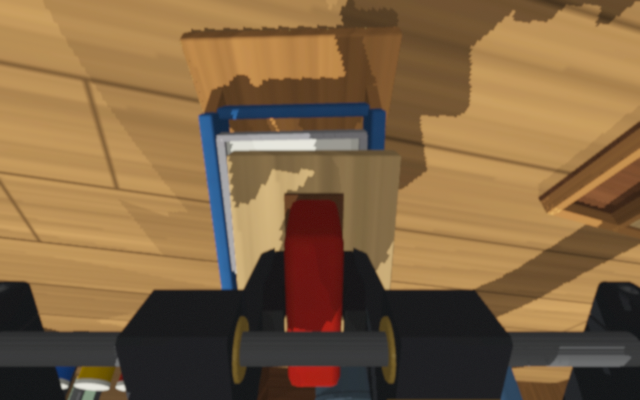

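View pics/s5.png

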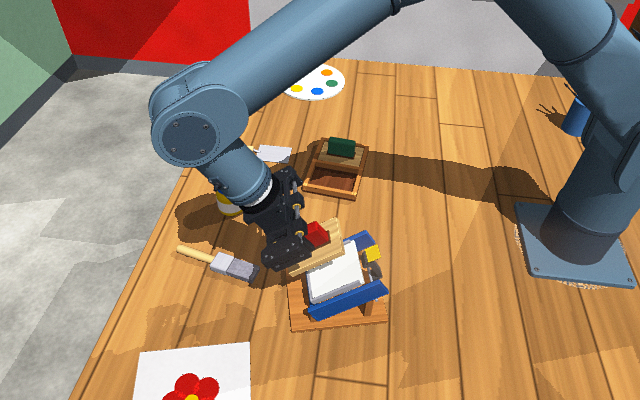

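Run:
```python
from h import *
f=cv2.imread('pics/w5.png')
cv2.imwrite('pics/w5z.png',cv2.resize(f[10:190,170:420],None,fx=3.2,fy=3.2,interpolation=cv2.INTER_CUBIC))
```

```text
(no output)
```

View pics/w5z.png

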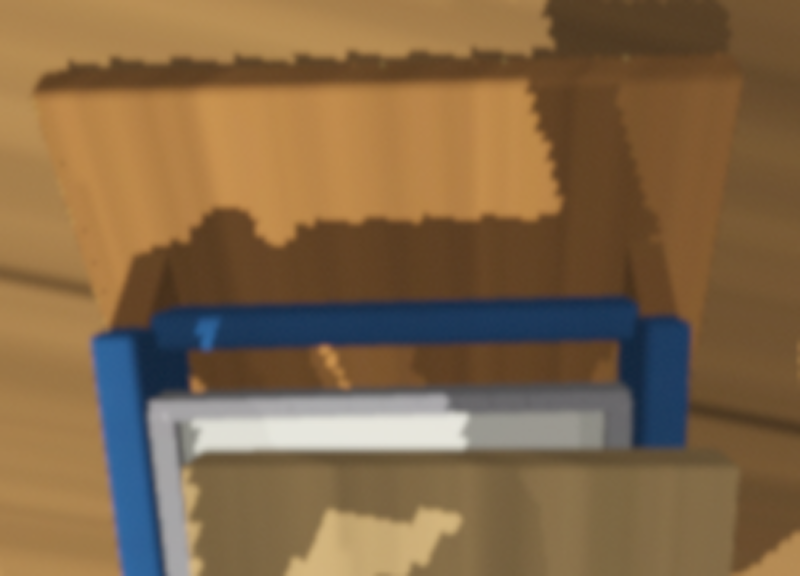

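```bash
cat > fit2.py <<'E'
import fit
from fit import *
p,e,r=pickle.load(open('w5.pkl','rb'));Tw=camT(p,(e,r));Kw=p['mtx']
ow=[('b',(-61,-49,5),(150,400)),('b',(-61,49,5),(630,389)),('b',(-58,-44.5,5),(186,420)),('b',(-58,44.5,5),(605,411)),('s',(-95,-75,12),(36,92)),('s',(-95,75,12),(742,75))]
def resw(v):
    s,b=pts(v[:4]);o=[]
    for k,P,uv in ow:
        o.append(proj(Tw,Kw,(s if k=='s' else b)(P))[0]-((np.array(uv)+.5)/3.2-.5+[170,10]))
    return np.array(o)
for nm,F in [('wrist',lambda v:resw(v).ravel()),('all',lambda v:np.concatenate([resw(v).ravel(),res(v).ravel()]))]:
    q=least_squares(F,[.52,.21,3.4,0],loss='soft_l1');s,b=pts(q.x);print(nm,q.x,b((0,0,0)));print(resw(q.x).T)
E
python3 fit2.py
```

```text
wrist [ 0.5197  0.2139  3.403  -0.001 ] [0.5207 0.2141 0.092 ]
[[-0.3514  0.6285 -4.1949  1.3546 -3.1639  2.1925]
 [ 1.1569  1.4419 -0.6314 -0.6431  0.4039  0.098 ]]
all [ 0.5189  0.2136  3.4046 -0.0002] [0.5191 0.2137 0.092 ]
[[ 0.2102  0.3278 -3.675   1.0987 -2.848   1.8295]
 [ 3.215   3.3378  1.3832  1.2266  1.8746  1.2274]]
```

```bash
echo 'BT=np.array([.520,.2138,.092]);YAW=3.403' >> h.py
python3 - <<'E'
from h import *
s=monitor.observe();print(tcp_in_bed(BT,YAW,s))
plan(*tgt(BT,YAW,(-1,-.5,60)),3,10)
E
```

```text
(array([-8.4   , 12.8207, 85.1114]), array([ 0.0064, -0.0179,  0.0217]))
dist mm 29.373143649778786 ang deg 1.650152080895709 t 9.05
[np.float64(-2.4), np.float64(-4.3), np.float64(8.4), np.float64(-0.0021), np.float64(0.006), np.float64(-0.0072), 10]
[np.float64(-2.4), np.float64(-4.4), np.float64(8.4), np.float64(-0.0021), np.float64(0.006), np.float64(-0.0072), 10]
[np.float64(-2.4), np.float64(-4.4), np.float64(8.4), np.float64(-0.0021), np.float64(0.006), np.float64(-0.0072), 10]
```

Emit:
step_arm(
  motion=[
    [[-2.5,-4.5,8.5,-0.002,0.006,-0.007,10],[-2.5,-4.5,8.5,-0.002,0.006,-0.007,10],[-2.5,-4.5,8.5,-0.002,0.006,-0.007,10],[0,0,0,0,0,0,10]],
  ],
)

```text
time_s: 9.45
ee_pos: [0.548, 0.2229, 0.1471]
eef_rot: [-3.141, 0.515, 0.262]
contact_force: [0.1, -0.3, -1.8]
gripper_width: 0.242
```

```bash
python3 look.py 6 side
python3 - <<'E'
from h import *
f=cv2.imread('pics/w6.png')
cv2.imwrite('pics/w6z.png',cv2.resize(f[10:190,190:440],None,fx=3.2,fy=3.2,interpolation=cv2.INTER_CUBIC))
f=cv2.imread('pics/s6.png')
cv2.imwrite('pics/s6z.png',cv2.resize(f[200:350,220:420],None,fx=3.5,fy=3.5,interpolation=cv2.INTER_CUBIC))
E
```

```text
9.45 [0.548  0.2229 0.1471] [-3.1407  0.5153  0.2624] [ 0.0936 -0.3199 -1.7742] 0.2418761136843084 0.022632813417390305 [-0.2765  0.8673 -0.2511  1.2946  0.0783  1.5035 -1.8244]
[ 2.1314 -1.5919 62.4372] [ 0.0004  0.0083 -0.0009]
```

View pics/w6z.png

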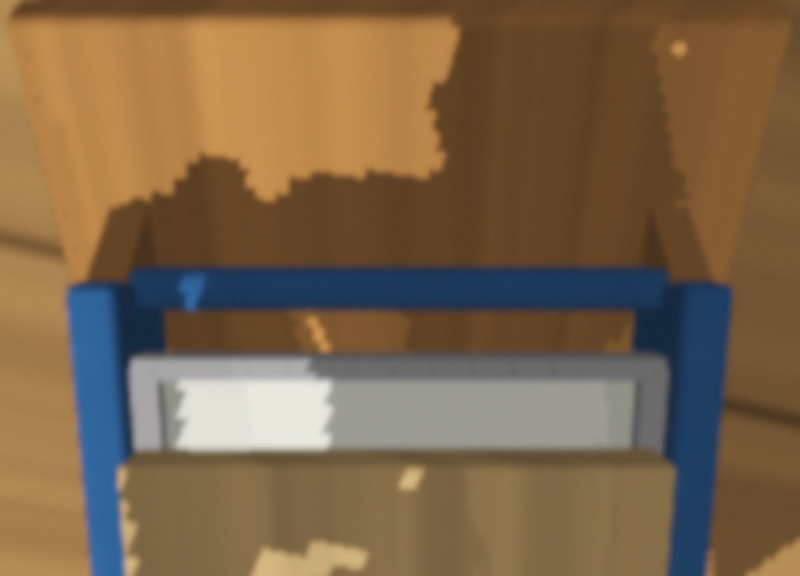

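View pics/s6z.png

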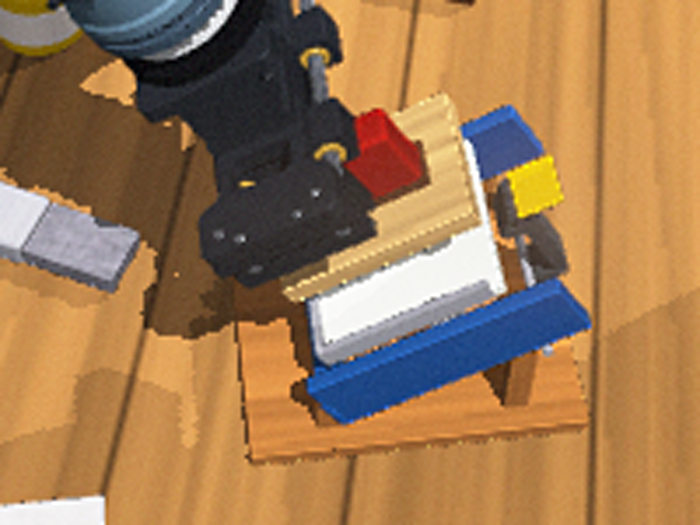

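Run:
```python
from h import *
import pickle
p,e,r=pickle.load(open('w6.pkl','rb'));T=np.array(p['tool_from_camera']);K=p['mtx']
g=lambda u,v:((u+.5)/3.2-.5+190,(v+.5)/3.2-.5+10)
for z in (.0574,.052,.062):
  print('z',z)
  for q in [(130,358),(668,358),(160,379),(637,379)]: print(ray(T,K,g(*q),z)*1e3)
print('slab')
for z in (.008,.010):
  for q in [(120,463),(675,463)]: print(ray(T,K,g(*q),z)*1e3)
print(ray(T,K,g(120,453),.022)*1e3)
```

```text
z 0.0574
[ 63.8925 -47.5585  57.4   ]
[63.9131 49.9932 57.4   ]
[ 60.1343 -42.3806  57.4   ]
[60.153  44.6405 57.4   ]
z 0.052
[ 64.4814 -46.2717  52.    ]
[64.5016 48.6849 52.    ]
[ 60.8232 -41.2315  52.    ]
[60.8415 43.4747 52.    ]
z 0.062
[ 63.3908 -48.6547  62.    ]
[63.4119 51.1076 62.    ]
[ 59.5474 -43.3594  62.    ]
[59.5666 45.6337 62.    ]
slab
[ 54.7002 -38.3477   8.    ]
[54.7184 40.1881  8.    ]
[ 54.2922 -38.8576  10.    ]
[54.3106 40.7008 10.    ]
[ 53.4023 -41.7903  22.    ]
```

Emit:
step_arm(
  motion=[
    [[2.5,0,10,0,-0.008,0,10],[0,0,12,0,0,0,10],[0,0,0,0,0,0,10]],
  ],
)

```text
time_s: 9.85
ee_pos: [0.5417, 0.2193, 0.1265]
eef_rot: [3.141, 0.52, 0.259]
contact_force: [-0.5, 0.3, -2.0]
gripper_width: 0.244
```

```bash
python3 look.py 7 side
python3 - <<'E'
from h import *
f=cv2.imread('pics/w7.png')
cv2.imwrite('pics/w7z.png',cv2.resize(f[10:190,190:440],None,fx=3.2,fy=3.2,interpolation=cv2.INTER_CUBIC))
f=cv2.imread('pics/s7.png')
cv2.imwrite('pics/s7z.png',cv2.resize(f[200:350,220:420],None,fx=3.5,fy=3.5,interpolation=cv2.INTER_CUBIC))
E
```

```text
9.85 [0.5417 0.2193 0.1265] [3.1407 0.5201 0.2588] [-0.4584  0.3224 -2.0088] 0.24427084954772113 0.02952172412311662 [-0.2741  0.8827 -0.2492  1.3217  0.0815  1.4663 -1.8261]
[-2.193   0.2784 41.0493] [0.0005 0.0035 0.0023]
```

View pics/w7z.png

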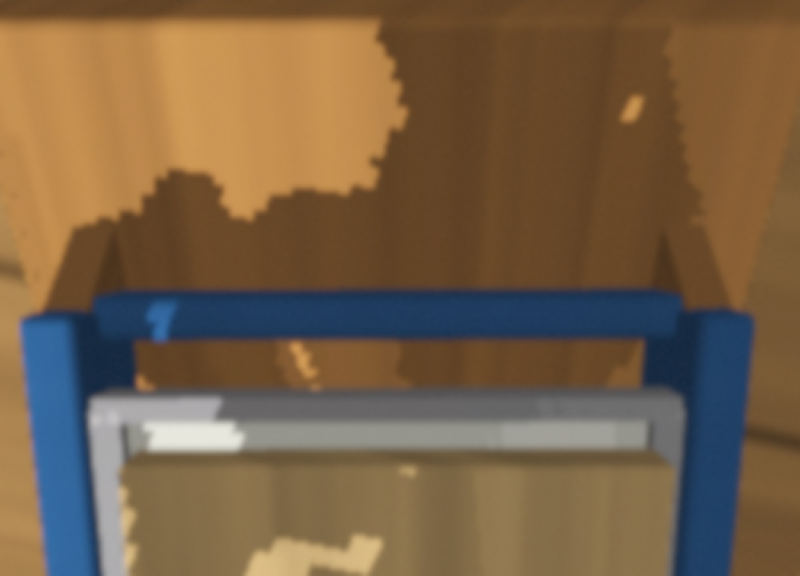

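View pics/s7z.png

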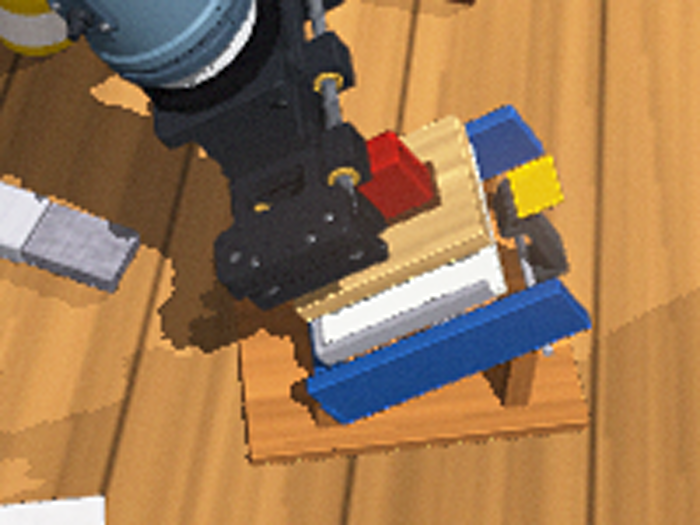

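Run:
```python
from h import *
import pickle
p,e,r=pickle.load(open('w7.pkl','rb'));T=np.array(p['tool_from_camera']);K=p['mtx']
g=lambda u,v:((u+.5)/3.2-.5+190,(v+.5)/3.2-.5+10)
for z in (.036,.039):
  print('z',z)
  for q in [(90,399),(685,399),(125,421),(650,421)]: print(ray(T,K,g(*q),z)*1e3)
print('slab')
for z in (.008,.010):
  for q in [(121,463),(677,463)]: print(ray(T,K,g(*q),z)*1e3)
```

```text
z 0.036
[ 59.624  -49.5499  36.    ]
[59.6455 48.1282 36.    ]
[ 56.0153 -44.0927  36.    ]
[56.0348 42.6541 36.    ]
z 0.039
[ 59.1877 -50.3819  39.    ]
[59.2095 48.9099 39.    ]
[ 55.5194 -44.8345  39.    ]
[55.5391 43.3454 39.    ]
slab
[ 54.7034 -38.2108   8.    ]
[54.7217 40.4691  8.    ]
[ 54.2954 -38.7189  10.    ]
[54.3139 40.9855 10.    ]
```

Emit:
step_arm(
  motion=[
    [[-1.5,-2,6,0,-0.003,-0.002,10],[0,0,5,0,0,0,10],[0,0,0,0,0,0,10]],
  ],
)

```text
time_s: 10.25
ee_pos: [0.5356, 0.2201, 0.1182]
eef_rot: [-3.141, 0.521, 0.261]
contact_force: [-0.6, 0.3, -1.1]
gripper_width: 0.247
```

```bash
python3 look.py 8 side
python3 - <<'E'
from h import *
f=cv2.imread('pics/w8.png')
cv2.imwrite('pics/w8z.png',cv2.resize(f[10:190,190:440],None,fx=3.2,fy=3.2,interpolation=cv2.INTER_CUBIC))
f=cv2.imread('pics/s8.png')
cv2.imwrite('pics/s8z.png',cv2.resize(f[200:350,220:420],None,fx=3.5,fy=3.5,interpolation=cv2.INTER_CUBIC))
E
```

```text
10.25 [0.5356 0.2201 0.1182] [-3.1405  0.5205  0.2611] [-0.599   0.2658 -1.0613] 0.2471772300369242 0.00788791133694045 [-0.2751  0.8844 -0.2514  1.3419  0.0815  1.4448 -1.8285]
[-1.3607 -2.0854 31.09  ] [0.0012 0.0031 0.0003]
```

View pics/w8z.png

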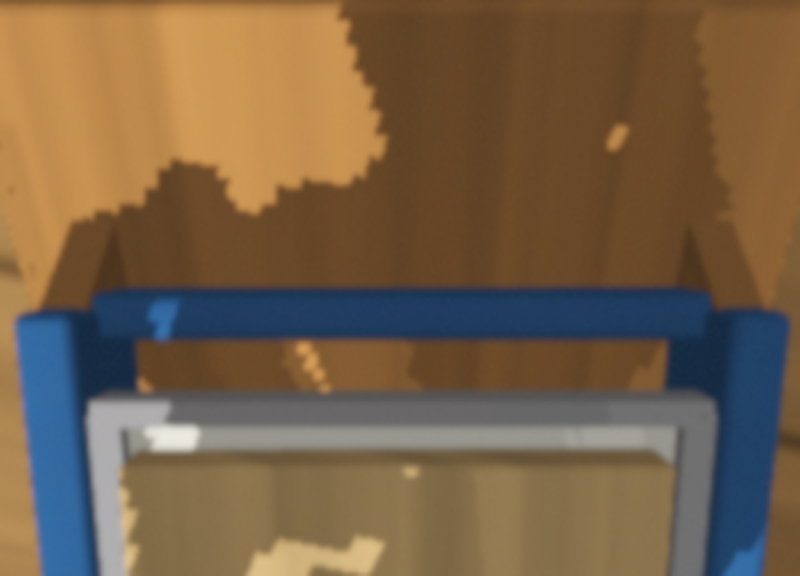

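View pics/s8z.png

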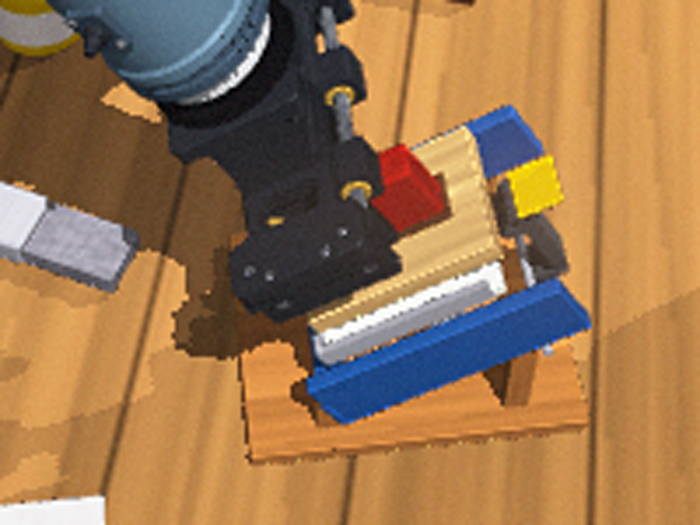

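Run:
```python
from h import *
import pickle
p,e,r=pickle.load(open('w8.pkl','rb'));T=np.array(p['tool_from_camera']);K=p['mtx']
g=lambda u,v:((u+.5)/3.2-.5+190,(v+.5)/3.2-.5+10)
for z in (.026,.028):
  print('z',z)
  for q in [(88,400),(717,400),(124,426),(678,426)]: print(ray(T,K,g(*q),z)*1e3)
```

```text
z 0.026
[ 60.9227 -47.0986  26.    ]
[60.9443 50.5036 26.    ]
[ 56.8854 -41.8365  26.    ]
[56.9049 44.7893 26.    ]
z 0.028
[ 60.63   -47.6571  28.    ]
[60.6518 51.0827 28.    ]
[ 56.5457 -42.3337  28.    ]
[56.5654 45.3018 28.    ]
```

Emit:
step_arm(
  motion=[
    [[-0.5,0.5,4,0,-0.003,0,10],[0,0,2,0,0,0,10],[0,0,0,0,0,0,10]],
  ],
)

```text
time_s: 10.65
ee_pos: [0.5331, 0.219, 0.1137]
eef_rot: [-3.14, 0.522, 0.261]
contact_force: [0.7, 0.3, -1.4]
gripper_width: 0.251
```

```bash
python3 look.py 9 side
python3 - <<'E'
from h import *
f=cv2.imread('pics/w9.png')
cv2.imwrite('pics/w9z.png',cv2.resize(f[10:190,190:440],None,fx=3.2,fy=3.2,interpolation=cv2.INTER_CUBIC))
f=cv2.imread('pics/s9.png')
cv2.imwrite('pics/s9z.png',cv2.resize(f[200:350,220:420],None,fx=3.5,fy=3.5,interpolation=cv2.INTER_CUBIC))
E
```

```text
10.65 [0.5331 0.219  0.1137] [-3.1403  0.522   0.261 ] [ 0.7331  0.3381 -1.3984] 0.25105151043137164 0.001603970603905229 [-0.274   0.8866 -0.2514  1.351   0.082   1.435  -1.8285]
[-1.2509 -1.6281 25.7956] [0.0015 0.0016 0.0003]
```

View pics/w9z.png

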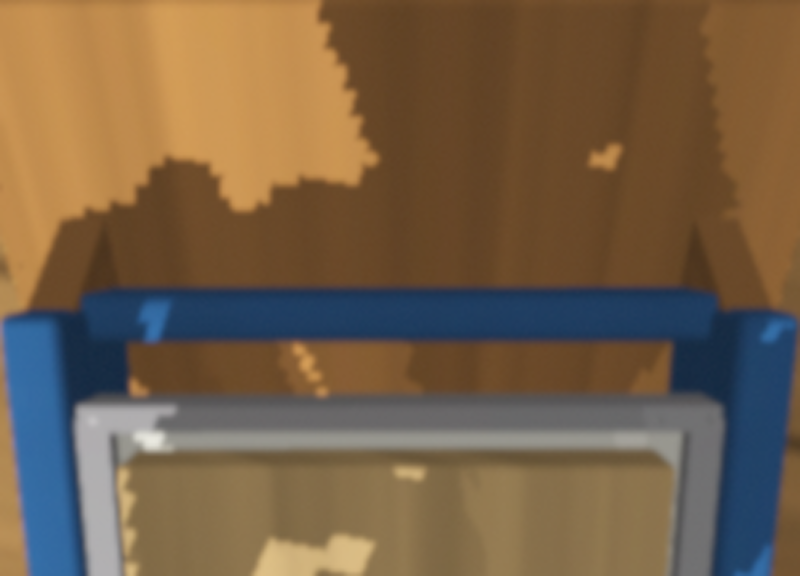

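View pics/s9z.png

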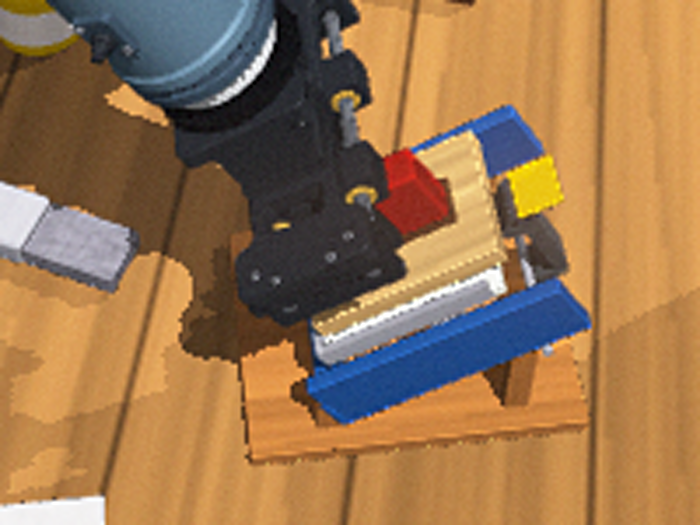

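Emit:
step_arm(
  motion=[
    [[0,0.5,2,0,-0.002,0,10],[0,0,1.5,0,0,0,10],[0,0,0,0,0,0,10]],
  ],
)

```text
time_s: 11.05
ee_pos: [0.5318, 0.2181, 0.1107]
eef_rot: [-3.14, 0.523, 0.261]
contact_force: [-0.1, 1.0, -1.9]
gripper_width: 0.248
```

```bash
python3 look.py 10
python3 - <<'E'
from h import *
f=cv2.imread('pics/w10.png')
cv2.imwrite('pics/w10z.png',cv2.resize(f[10:190,190:440],None,fx=3.2,fy=3.2,interpolation=cv2.INTER_CUBIC))
E
```

```text
11.05 [0.5318 0.2181 0.1107] [-3.1402  0.5234  0.2609] [-0.1     1.0078 -1.9025] 0.2478882397042156 0.002885270398572097 [-0.2732  0.8888 -0.2513  1.3556  0.0825  1.4299 -1.8282]
[-1.4222 -1.0892 22.4665] [0.0016 0.0002 0.0004]
```

View pics/w10z.png

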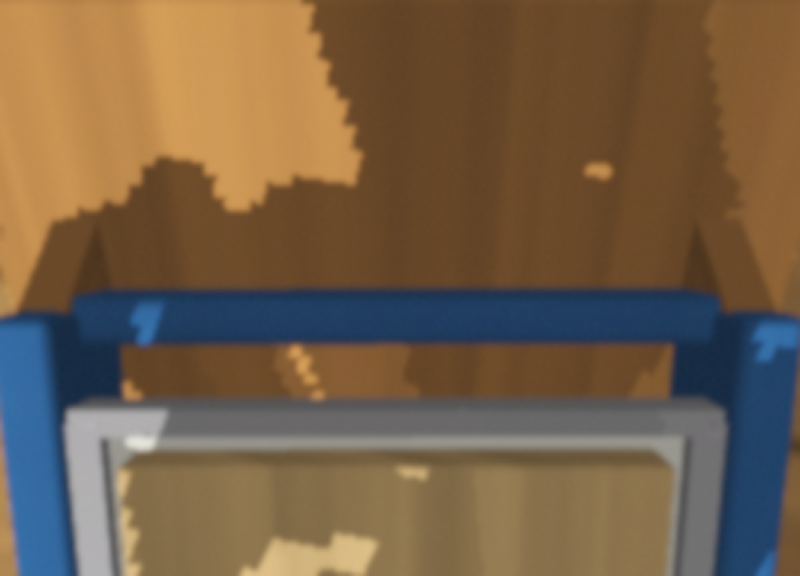

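Emit:
step_arm(
  motion=[
    [[0,0,1.5,0,0,0,10],[0,0,1.5,0,0,0,10],[0,0,0,0,0,0,10]],
  ],
)

```text
time_s: 11.4
ee_pos: [0.5311, 0.218, 0.1092]
eef_rot: [-3.14, 0.522, 0.261]
contact_force: [1.4, 0.5, 2.2]
gripper_width: 0.247
```

```bash
python3 look.py 11
```

```text
11.4 [0.5311 0.218  0.1092] [-3.1401  0.5215  0.2609] [1.4293 0.4998 2.2131] 0.24657501905876633 0.009920546914069251 [-0.273   0.8885 -0.2514  1.3597  0.083   1.4241 -1.8286]
[-1.6459 -1.1425 20.799 ] [0.0017 0.0021 0.0004]
```

Emit:
step_arm(
  motion=[
    [[0,0,3,0,0,0,10],[0,0,3,0,0,0,10],[0,0,3,0,-0.001,0,10],[0,0,3,0,-0.001,0,10]],
  ],
)

```text
time_s: 11.85
ee_pos: [0.5265, 0.2168, 0.1001]
eef_rot: [-3.14, 0.52, 0.261]
contact_force: [3.6, 0.2, 4.9]
gripper_width: 0.247
```

```bash
python3 look.py 12 side
python3 - <<'E'
from h import *
f=cv2.imread('pics/w12.png')
cv2.imwrite('pics/w12z.png',cv2.resize(f[10:190,190:440],None,fx=3.2,fy=3.2,interpolation=cv2.INTER_CUBIC))
f=cv2.imread('pics/s12.png')
cv2.imwrite('pics/s12z.png',cv2.resize(f[200:350,220:420],None,fx=3.5,fy=3.5,interpolation=cv2.INTER_CUBIC))
E
```

```text
11.85 [0.5265 0.2168 0.1001] [-3.1399  0.5203  0.2606] [3.628  0.1963 4.9138] 0.246935949361785 0.052515841943132115 [-0.2723  0.892  -0.2517  1.3783  0.0845  1.4011 -1.8302]
[-2.0534 -1.2173 10.5813] [0.0021 0.0033 0.0007]
```

View pics/w12z.png

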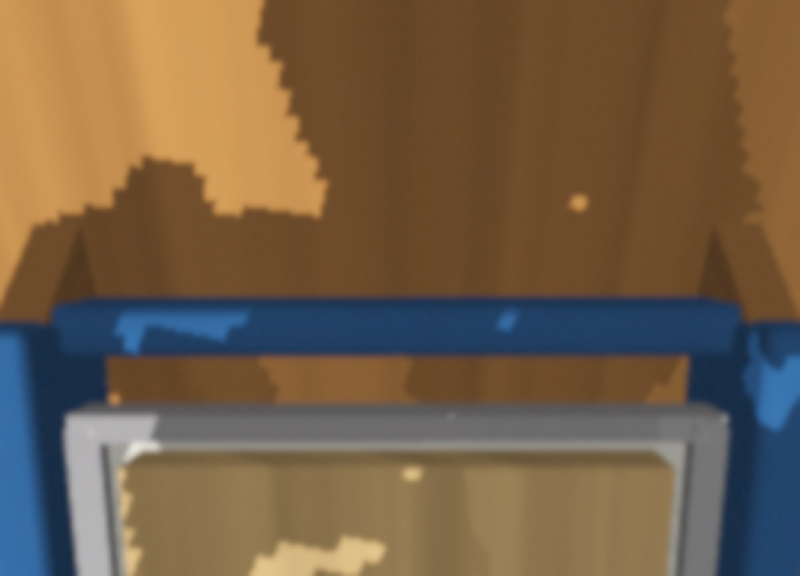

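View pics/s12z.png

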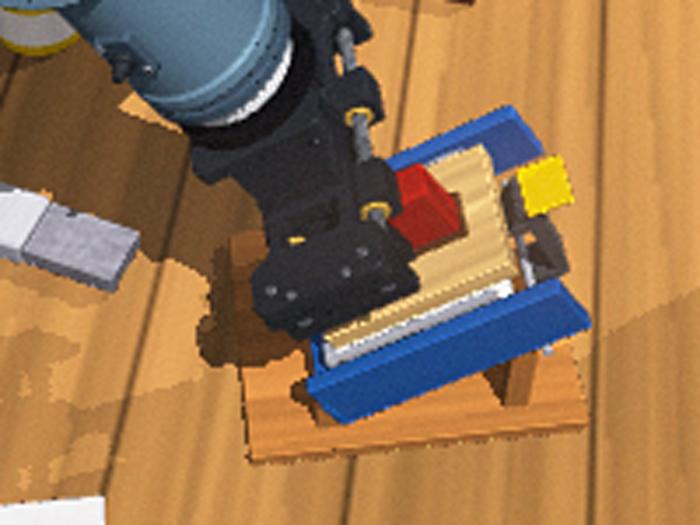

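Emit:
step_arm(
  motion=[
    [[-0.3,0,4,0,-0.003,0,10],[-0.1,0,4,0,-0.001,0,10],[-0.1,0,4,0,-0.001,0,10],[-0.1,0,4,0,-0.001,0,10],[-0.1,0,4,0,-0.001,0,10]],
  ],
)

```text
time_s: 12.45
ee_pos: [0.5193, 0.2149, 0.0854]
eef_rot: [-3.139, 0.52, 0.26]
contact_force: [2.7, 1.3, 8.4]
gripper_width: 0.245
```

```bash
python3 look.py 13 side
python3 - <<'E'
from h import *
f=cv2.imread('pics/s13.png')
cv2.imwrite('pics/s13z.png',cv2.resize(f[200:350,220:420],None,fx=3.5,fy=3.5,interpolation=cv2.INTER_CUBIC))
E
```

```text
12.45 [0.5193 0.2149 0.0854] [-3.1394  0.5205  0.2602] [2.6638 1.2507 8.3695] 0.24514230075637078 0.0687094874829777 [-0.2714  0.9003 -0.2518  1.4045  0.0867  1.3671 -1.8325]
[-2.9365 -1.301  -5.9236] [0.0028 0.0031 0.0011]
```

View pics/s13z.png

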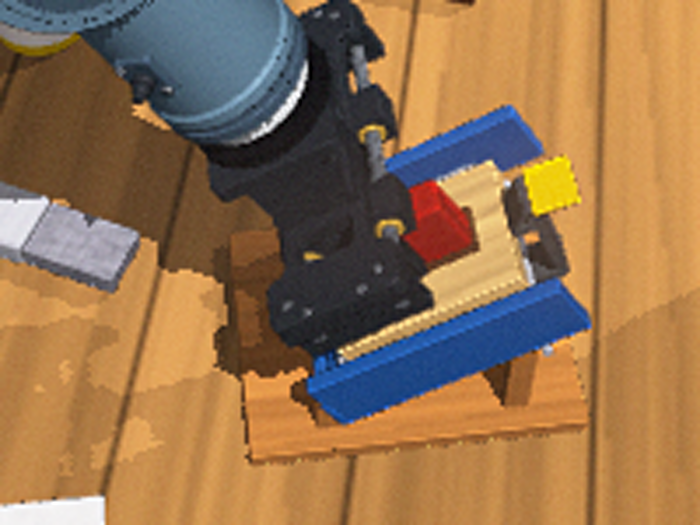

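Emit:
step_arm(
  motion=[
    [[-0.3,0,4,0,-0.002,0,10],[-0.2,0,4,0,-0.001,0,10],[-0.2,0,4,0,-0.001,0,10],[-0.2,0,4,0,-0.001,0,10]],
  ],
)

```text
time_s: 12.95
ee_pos: [0.5143, 0.2136, 0.076]
eef_rot: [-3.139, 0.519, 0.26]
contact_force: [6.0, -0.1, 26.7]
gripper_width: 0.247
```

```bash
python3 look.py 14 side
python3 - <<'E'
from h import *
f=cv2.imread('pics/s14.png')
cv2.imwrite('pics/s14z.png',cv2.resize(f[200:350,220:420],None,fx=3.5,fy=3.5,interpolation=cv2.INTER_CUBIC))
E
```

```text
12.95 [0.5143 0.2136 0.076 ] [-3.1391  0.5188  0.2598] [ 5.9601 -0.0511 26.6906] 0.2470988403510666 0.024166334106131556 [-0.2707  0.9045 -0.2521  1.4234  0.0886  1.3426 -1.8344]
[ -3.1965  -1.3213 -16.6783] [0.0033 0.0048 0.0014]
```

View pics/s14z.png

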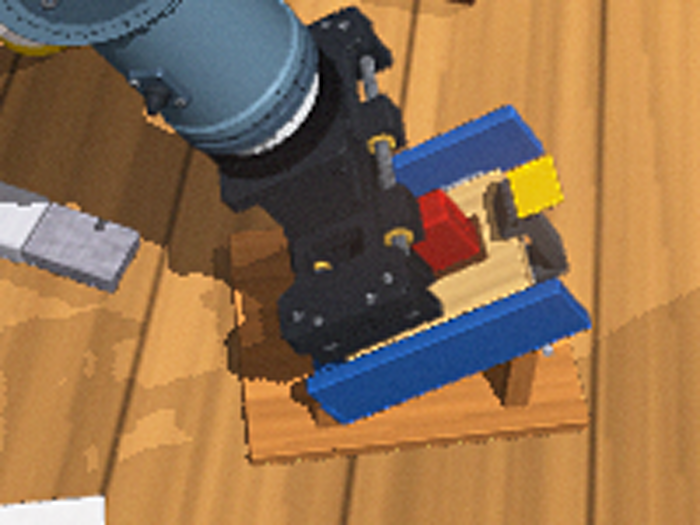

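Emit:
step_arm(
  motion=[
    [[0,0,-3,0,0,0,10],[0,0,-2,0,0,0,10],[0,0,0,0,0,0,10]],
  ],
)

```text
time_s: 13.35
ee_pos: [0.5173, 0.2144, 0.0816]
eef_rot: [-3.139, 0.517, 0.26]
contact_force: [1.4, 0.7, -0.1]
gripper_width: 0.248
```

```bash
python3 look.py 15 side
python3 - <<'E'
from h import *
f=cv2.imread('pics/s15.png')
cv2.imwrite('pics/s15z.png',cv2.resize(f[200:350,220:420],None,fx=3.5,fy=3.5,interpolation=cv2.INTER_CUBIC))
E
```

```text
13.35 [0.5173 0.2144 0.0816] [-3.1388  0.5173  0.2599] [ 1.4423  0.6707 -0.0612] 0.24804334996116384 0.0038479720424803463 [-0.2708  0.9003 -0.252   1.4144  0.0875  1.354  -1.8334]
[ -3.0704  -1.3104 -10.248 ] [0.0035 0.0063 0.0013]
```

View pics/s15z.png

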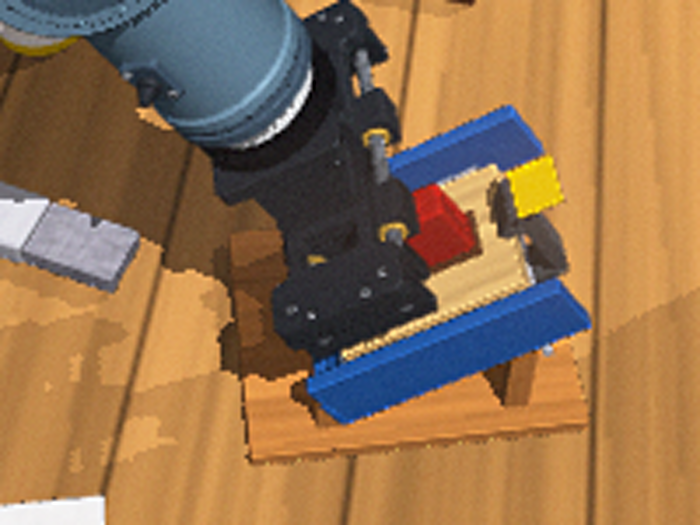

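Emit:
step_arm(
  motion=[
    [[0,0,0,0,0,0,40],[0,0,0,0,0,0,40],[0,0,0,0,0,0,40],[0,0,0,0,0,0,40],[0,0,0,0,0,0,40]],
  ],
)

```text
time_s: 13.95
ee_pos: [0.5151, 0.214, 0.08]
eef_rot: [-3.139, 0.522, 0.26]
contact_force: [0.1, 0.0, 0.2]
gripper_width: 0.452
```

```bash
python3 look.py 16 side
python3 - <<'E'
from h import *
f=cv2.imread('pics/s16.png')
cv2.imwrite('pics/s16z.png',cv2.resize(f[200:350,220:420],None,fx=3.5,fy=3.5,interpolation=cv2.INTER_CUBIC))
E
```

```text
13.95 [0.5151 0.214  0.08  ] [-3.1387  0.5223  0.2602] [0.0548 0.0222 0.1979] 0.45206865479982916 0.0017606847664220183 [-0.2708  0.9026 -0.2523  1.417   0.0869  1.3541 -1.8335]
[ -1.9783  -1.4681 -12.7456] [0.0035 0.0013 0.0011]
```

View pics/s16z.png

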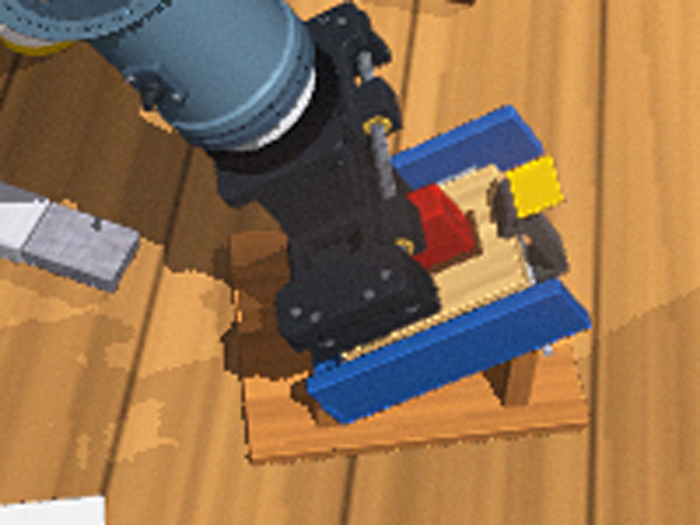

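View pics/w16.png

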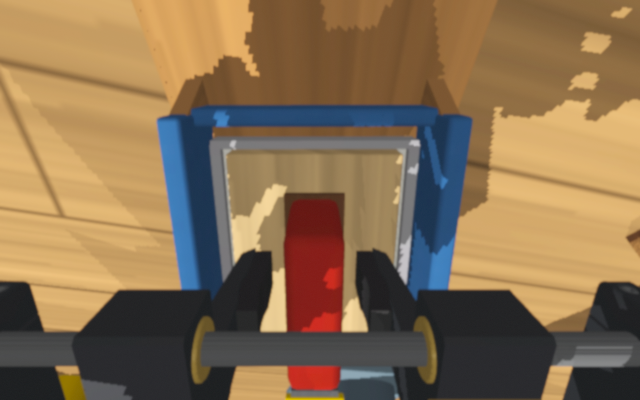

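Released and free on both sides of the handle; the slab stays between the rims with the bed down. Retreating along the tool axis.

Emit:
step_arm(
  motion=[
    [[0,0,-10,0,0,0,40],[0,0,-15,0,0,0,40],[0,0,-25,0,0,0,40],[0,0,-30,0,0,0,40],[0,0,-30,0,0,0,40],[0,0,-20,0,0,0,40],[0,0,0,0,0,0,40],[0,0,0,0,0,0,40]],
  ],
)

```text
time_s: 14.85
ee_pos: [0.5814, 0.2313, 0.2005]
eef_rot: [-3.138, 0.521, 0.261]
contact_force: [0.5, 0.5, -1.3]
gripper_width: 0.448
```

```bash
python3 look.py 17 side
python3 - <<'E'
from h import *
f=cv2.imread('pics/s17.png')
cv2.imwrite('pics/s17z.png',cv2.resize(f[200:350,220:420],None,fx=3.5,fy=3.5,interpolation=cv2.INTER_CUBIC))
E
```

```text
14.85 [0.5814 0.2313 0.2005] [-3.138   0.5208  0.2606] [ 0.5496  0.5107 -1.3093] 0.4481786328337368 0.02342352380092911 [-0.2845  0.8768 -0.2445  1.1376  0.0696  1.6537 -1.8152]
[ -1.0418  -1.0042 125.9062] [0.0041 0.0028 0.0007]
```

View pics/s17.png

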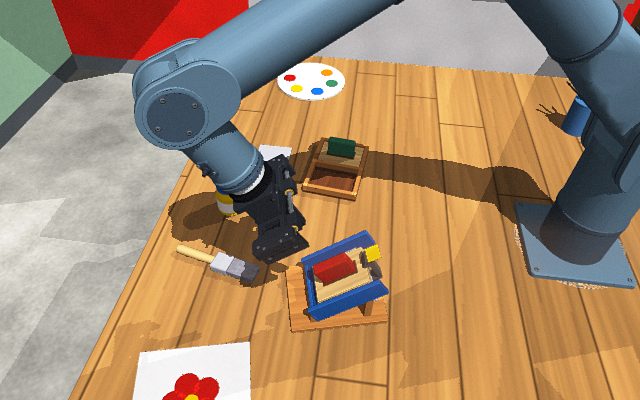

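View pics/s17z.png

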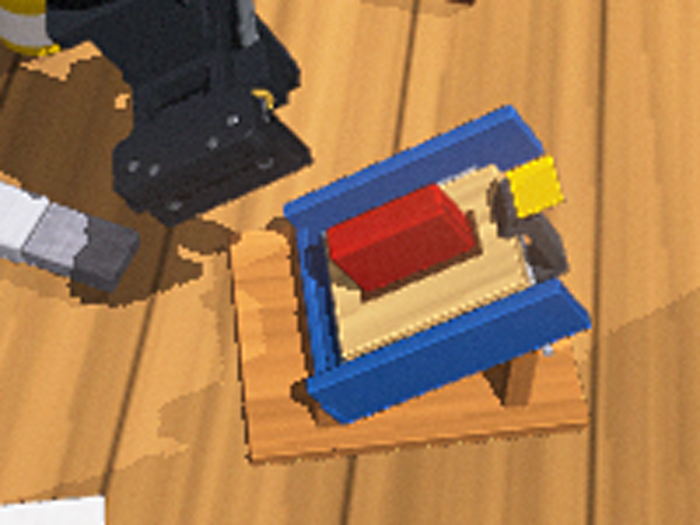

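View pics/w17.png

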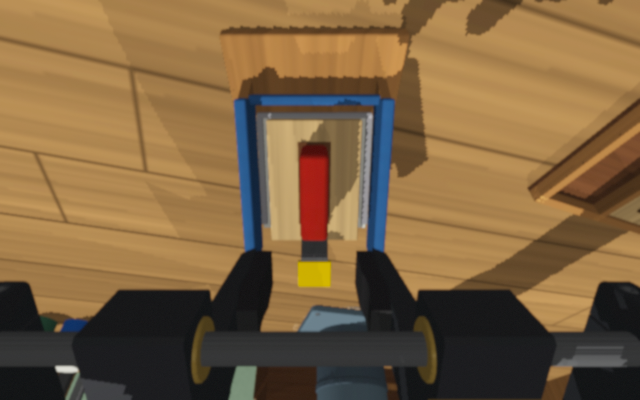

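Run:
```python
from h import *
import pickle
p=cams.get_image('wrist');s=monitor.observe();p=cams.get_image('wrist');T=camT(p,(s['ee_pos'],s['eef_rot']));R=bedR(YAW)
for n,z in[('block_red',-32),('bed_top',-32)]:
    for x in cams.landmark_of(p,n)[:1]:
        o=R.T@(T[:3,3]-BT);d=R.T@T[:3,:3]@np.linalg.solve(p['mtx'],[*x['location'],1]);print(n,x['confidence'],(o+d*(z/1e3-o[2])/d[2])*1e3)
print(s['dq'])
print(hand_in())
```

```text
block_red 0.76 [ -0.6907  -0.5647 -32.    ]
[-0.0009  0.0046 -0.0001  0.0033  0.0025  0.0002 -0.0012]
the job is handed in; nothing more can be done
None
```

The red-handled block is clamped on the bed, handle up, and stayed clamped after I opened the gripper and withdrew. I then handed the job in, about 15 s into the run.

**What I did:** I gripped the handle, lifted the block straight out of its pocket and tilted it 30°. I lined it up between the rims with the wrist camera and pressed it down with the bed. The bed went to its stop, a sink of about 38 mm at about 27 N. I eased off about 6 mm, opened the fingers and backed out along the tool axis.

**Last checks:**
- **Position:** the block's origin was about 0.7 mm (x) and 0.6 mm (y) from the bed's middle. That is a single network reading and assumes a 32 mm sink.
- **Clamping:** in the side and wrist pictures the catch's nose lies over the slab's upper edge, with the tab back at rest. Before I let go, the gripper had risen with the bed to a sink of about 31 to 32 mm.
- **Other objects:** in the pictures the green block is still in its pocket. The brush and scraper, and what shows of the jar behind the arm, look where they were. I did not measure them.

**Checks that disagreed or failed:**
- Early position estimates of the bed from the different cameras differed by about 4–5 mm, so I aligned the block to the rims directly in the wrist view.
- In the last check the network did not find the bed's middle, so the sink after release was judged by eye, not measured.

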